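# Set up the gauge case: lid to 60 degrees, probe into its spring clips

### The job

Set up the grey gauge case that stands in the drawer. First raise its stiff lid by the finger tab to 60 degrees from closed, where it serves as a chip guard, then press the probe (the round bar with a square rubber bumper at each end) fully home into the two spring clips inside the case, under the raised lid. Leave the punch, the strap clamp, the vee block and the tape roll where they are, and leave the lid at 60 degrees.

Things in the scene. Friction and masses are not known exactly. Their poses are not given: they have to be found in the camera images.
- gauge_case: Grey open case, fixed on the left drawer's floor (z = 0). 150 mm deep (x, front to hinge side) x 200 wide (y) x 52 high (z up); walls 4 mm, floor 8 mm, front wall 40 mm high. Origin: centre of its underside. Drawer walls and the divider (y = 0 to 0.022) are 89 mm high, the front ones at x = 0.33. Bins 80 mm high fill the right one from x = 0.555 on; the cabinet top (0.15 high) begins at x = 0.68.
- lid_hinge (a point): Middle of the hinge axis, at (72, 0, 56) mm in the frame of the case; the axis runs along the case's y. The lid is an aluminium plate 146 mm long from the hinge, 200 mm wide, 8 mm thick. At 60 degrees it still leans over the rear half of the case, so the clips under it are reached with the tool leaning 20 to 40 degrees back toward the case's front.
- lid_body (a joint): Angle of the lid, rad: 0 = closed (level), growing as its front edge rises; stop at 1.40; 60 degrees is 1.047. Starts between 0 and 0.15. The hinge is stiff (about 0.45 N m of friction; some 4 N at the tab) and the lid stays where it is left.
- lid_tab (a point): Pinch point on the lid's finger tab, 23 mm from its root, mid thickness; (-156.5, 0, 22.9) mm from lid_hinge at angle 0, turning with the lid. The tab is a dark plate 50 mm wide (case's y), 10 thick, 34 long, at the middle of the lid's front edge; with the lid closed it points forward and up, 60 degrees above level (a tool pinches it 30 degrees from vertical, closing across its 10 mm).
- clip_seat (a point): Where the middle of the probe's axis lies when home, (-8, 0, 41) mm in the case frame. Two clips 32 mm to either side along y, each 12 mm wide, hold the bar along the case's y. Their jaws have rounded lips 6 mm above this point; tops 54 mm above the case's underside. Pressed straight down, the bar parts them with about 10 N and drops on saddles. Between the clips 33 mm are free below.
- jaw_front (a joint): How far the sprung front jaws of both clips are pushed open, m: 0 at rest (the lips are then 9 mm apart), 0.0005 with the probe home, 0.0025 as it passes. The back jaws mirror them.
- probe: Steel round bar 14 mm in diameter, 120 mm long, with a black square rubber bumper 20 x 20 x 15 mm at each end (90 mm of bare bar between) and a thin nose at one end; about 0.12 kg. Origin: middle of the bar on its axis; y along the bar. Lies level on the floor of the right drawer, axis 10 mm up. Either end may go either way in the clips.
- punch: Bystander: centre punch, steel, 13 mm thick, 112 mm long along its y, lying in the right drawer; origin at the centre of its underside.
- strap: Bystander: flat dark strap clamp, 28 mm wide, 102 mm long along its y, 14 mm high, lying in the right drawer; origin at the centre of its underside.
- v_block: Bystander: steel vee block 50 x 50 x 40 mm in front of the case, to the left of the tab; origin at the centre of its underside.
- tape: Bystander: black roll of tape, 58 mm across and 18 mm high, in front of the case, to the right of the tab; origin at the centre of its underside.

How it is judged:
By the outcome, as a careful person would: the job done as asked, in the order asked, and still so for the second after the job is handed in, with the robot touching nothing.
It also fails if it takes over 54 s, if anything falls off the work surface, if the arm or the gripper's body presses on something with over 40 N, if the wrist force passes 120 N, or if a joint passes its speed limit or range.

### The arm

A 6-joint arm with a two-finger parallel gripper is mounted at the origin on a cart in front of the work surface, level with it; the furniture and walls round the work are solid. World frame = base frame: x ahead of the robot, y to its left, z up, the work surface at z = 0. Lengths are in mm, angles in rad, forces in N, time in s.
With the tool pointing down it reaches from about 300 to 775 mm from the base axis. Payload 14.6 kg.
Tool frame: the origin (TCP) lies midway between the tips of the shut fingers; the grasp point (between the pads) lies behind it (manip.grip_depth is the z of the grasp point in the tool frame, in mm); z points along the fingers, y is the line along which they close (so a half turn about z gives the same grasp; the last joint's range is limited). The gripper opens to 94 mm and grips with 3 to 60 N. Pads are 16 mm wide; open, the fingers measure 119 mm over their backs; the gripper's body (75 mm by 177 mm) begins 78 mm behind the grasp point.
Start: joints at [-1.194, 0.3, 1.521, -0, 1.321, -0.067], TCP at [236.148, -496.713, 205.446] pointing down, gripper open.
Joint ranges: [-3.03, 3.03], [-0.79, 2.21], [0.23, 2.52], [-1.04, 4.18], [0, 3.07], [-2.55, 2.55]. Speed limits (rad/s): [2.22, 2.22, 2.57, 3.14, 3.14, 3.14].

### API

Orientations are given as [roll, pitch, yaw] about the fixed x, y, z axes, in that order (R = Rz(yaw) Ry(pitch) Rx(roll)).
In Python, from cell import manip gives the robot as it stands.
- The arm moves only by the tool nudge_tcp, called after "Emit:" by a JSON object that holds its "method" and its "body". Schema: {"type":"object","properties":{"segments":{"type":"array","items":{"type":"array","items":{"type":"array","items":{"type":"number"},"minItems":6,"maxItems":6},"minItems":1,"maxItems":5},"minItems":1,"maxItems":1},"finger_gap":{"type":"number"},"clamp_n":{"type":"number"},"only":{"type":"string"},"quiet":{"type":"boolean"},"lines":{"type":"string"}},"required":["segments"],"additionalProperties":false}. segments is a list that holds a single list of rows (three levels of brackets), with 1 to 5 rows, each of 6 numbers: dx, dy, dz in mm, then a rotation vector rx, ry, rz in rad; each row is the pose to reach, as a shift and turn from the pose commanded when the call began, along the tool's axes at that moment; what a row does not reach only later rows make up. A row lasts 1/10 s, in which the tool goes at most 50 mm and 0.15 rad, less where a joint would pass 70% of its speed; a pose out of reach is approached as far as the arm can. finger_gap is the finger opening in mm, set as the call begins (left out keeps the last). The fingers move at their own pace and stop on an object; clamp_n is the grip in N (left out, the last holds). Time passes only in rows, so rows that do not move let the fingers close. The tool returns the time, the measured TCP pose, the force, the opening and the grip force at its end. only (a regular expression) keeps the lines of the reply that match it, lines (a string "A,B") keeps lines A to B, and quiet returns only ok. Input that does not fit is refused with a message, and nothing moves.
- manip.read_state(): the state, without advancing time (a new reading comes with each control period).
- manip.camera(name): name is "scene" or "side" or "wrist"; returns (picture, depth): 400x640x3 uint8, red, green, blue; 400x640 float32, mm along the optical axis (not along the pixel's ray), 0 where there is no reading.
- manip.camera_info(name): a dict with "K" (3x3 intrinsics, pixels), "rvec" (rotation vector, rad) and "tvec" (3), from world to camera coordinates, as OpenCV has them; the wrist camera has in their place "mount" (4x4, takes a point from camera to tool coordinates, whose origin is the TCP and whose axes are the flange's). Camera axes: x right, y down, z forward; pixel columns grow to the right and rows downward; lengths in mm; the calibration is good to about 2 mm. A picture is of the moment at which its call begins: read the wrist's pose just before it. camera_info takes no time and is no camera call.
- manip.sign_off(): hands the job in; it is judged then, once.
The state is a dict: "clock": time; "joints": joint angles; "qd": joint speeds; "effort": joint torques, N m; "eef_pos": TCP position; "eef_rot": TCP orientation; "wrist_force": force on the tool from outside, world axes, zero at the start; "moment": the same for the moment, N m; "finger_gap": finger opening in mm; "finger_force": force on a finger pad.
Only numpy, scipy, OpenCV 4.12 (cv2) and the standard library are available. Lean on these libraries where they do the work, as an engineer would, in place of code of your own. Each camera call takes 0.05 s, during which the arm holds its last target. There are 200 camera calls.

## Working session

There is one attempt and no reset: what is moved stays moved. The work goes in short steps, Python scripts to look and compute and a tool call to move; the robot and the scene stay as the last step left them, time stands still between calls to the robot, and variables do not carry over. Pictures are saved under pics/ and viewed, at most 10 in all, crops included, and the job is handed in when it is done.

```bash
ls; mkdir -p pics
```

Run:
```python
from cell import manip
import cv2,numpy as np
print(manip.grip_depth, manip.read_state())
for n in ("scene","side","wrist"):
    p,d=manip.camera(n); cv2.imwrite(f"pics/{n}0.png",p[...,::-1]); np.save(f"pics/{n}0.npy",d)
    print(n,manip.camera_info(n))
a=[cv2.imread(f"pics/{n}0.png") for n in("scene","side")]
```

```text
cell.py
pics
-18.8 {'clock': 0.0, 'joints': array([-1.19361020e+00,  3.00458684e-01,  1.52158101e+00, -1.86940449e-05,
        1.32070805e+00, -6.66159939e-02]), 'qd': array([-0.00140977, -0.00064103, -0.00112857,  0.00046447,  0.0002998 ,
        0.00028177]), 'effort': array([-8.33677841e-04, -5.31810486e+01, -3.52738130e+01,  7.07760570e-02,
        2.44419387e-02, -1.21148064e-04]), 'eef_pos': array([ 236.04398291, -496.47892344,  204.89317304]), 'eef_rot': array([-3.14043891e+00, -5.88240016e-05,  4.43806725e-01]), 'wrist_force': array([ 0.16947962,  0.69973154, -0.34761092]), 'moment': array([ 0.03744205,  0.00081811, -0.02503553]), 'finger_force': 0.0, 'finger_gap': 94.11015607546585}
scene {'K': array([[399.63175572,   0.        , 319.41128882],
       [  0.        , 399.63175572, 204.51776016],
       [  0.        ,   0.        ,   1.        ]]), 'rvec': array([ 2.32693794, -0.66127488,  0.22990747]), 'tvec': array([-454.25300197,  274.17789563,  814.13385313])}
side {'K': array([[489.73039331,   0.        , 319.21560895],
       [  0.        , 489.73039331, 200.18220599],
       [  0.        ,   0.        ,   1.        ]]), 'rvec': array([ 2.01550634, -0.42225654,  0.22251743]), 'tvec': array([-497.76095824,  164.58184458, 1125.94630637])}
wrist {'K': array([[290.00018078,   0.        , 317.91708851],
       [  0.        , 290.00018078, 198.273912  ],
       [  0.        ,   0.        ,   1.        ]]), 'mount': array([[ 6.23578966e-05, -9.61202365e-01, -2.75844176e-01,
         8.05960608e+01],
       [ 9.99999852e-01, -8.93946429e-05,  5.37565200e-04,
        -3.52683562e-02],
       [-5.41367933e-04, -2.75844168e-01,  9.61202217e-01,
        -1.79050120e+02],
       [ 0.00000000e+00,  0.00000000e+00,  0.00000000e+00,
         1.00000000e+00]])}
```
View pics/scene0.png

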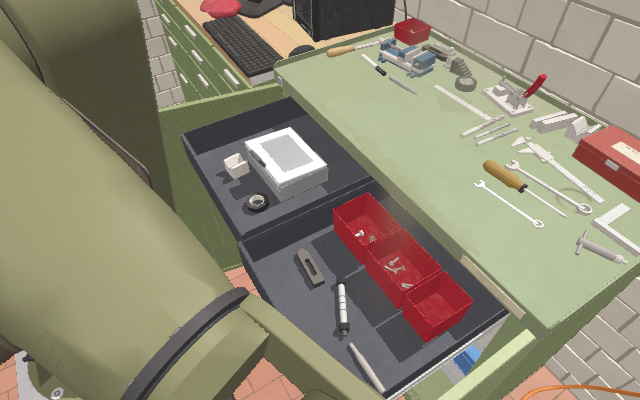

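View pics/side0.png

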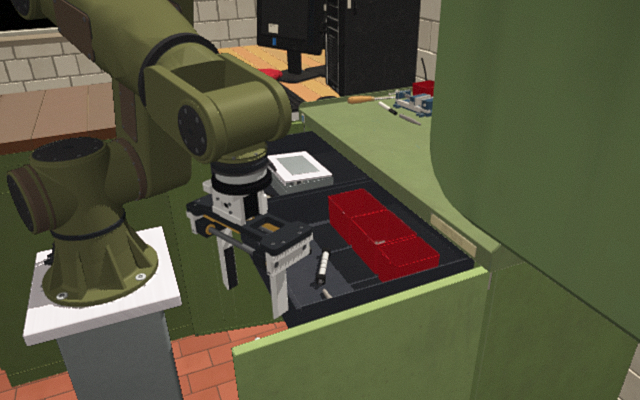

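The scene view shows the case at (287,160), vee block (235,165), tape (257,202), strap (311,267), probe (343,308) and punch (367,365). The side view adds little. Next I'll build a top-down map from depth.

Create h.py:
```python
import numpy as np,cv2
from scipy.spatial.transform import Rotation as R
from cell import manip
def rot(rpy): return R.from_euler('xyz',rpy).as_matrix()
def cloud(n,d,st=None):
    i=manip.camera_info(n);K=i["K"]
    v,u=np.mgrid[:400,:640]
    P=np.stack([(u-K[0,2])/K[0,0]*d,(v-K[1,2])/K[1,1]*d,d],-1)
    if n=="wrist":
        M=i["mount"];P=P@M[:3,:3].T+M[:3,3]
        return P@rot(st["eef_rot"]).T+st["eef_pos"]
    Q=cv2.Rodrigues(i["rvec"])[0]
    return (P-i["tvec"])@Q
def ortho(P,pic,d,x,y,s=2):
    """top view: rows = falling x, cols = falling y"""
    h,w=int((x[1]-x[0])/s),int((y[1]-y[0])/s)
    img=np.zeros((h,w,3),np.uint8);z=np.full((h,w),-999.)
    m=d>0;p=P[m];c=pic[m]
    r=((x[1]-p[:,0])/s).astype(int);q=((y[1]-p[:,1])/s).astype(int)
    k=(r>=0)&(r<h)&(q>=0)&(q<w);o=np.argsort(p[k,2])
    img[r[k][o],q[k][o]]=c[k][o];z[r[k][o],q[k][o]]=p[k,2][o]
    return img,z
```

Run:
```python
from h import *
d=np.load("pics/scene0.npy");pic=cv2.imread("pics/scene0.png")
P=cloud("scene",d)
im,z=ortho(P,pic,d,(320,700),(-460,440),2)
im=cv2.resize(im,None,fx=1.75,fy=1.75,interpolation=cv2.INTER_NEAREST)
cv2.imwrite("pics/o1.png",im);print(im.shape)
for n,u,v in [("lid",287,160),("lid2",300,145),("tab",256,158),("vb",235,160),("tape",257,202),("strap",311,267),("p1",341,285),("p2",345,325),("pu",367,365)]: print(n,P[v,u].round(0))
```

```text
(332, 788, 3)
lid [554. 201.  71.]
lid2 [619. 245.  62.]
tab [478. 222.  98.]
vb [449. 320.  32.]
tape [440. 167.   2.]
strap [459. -82.  -0.]
p1 [ 487. -165.   14.]
p2 [ 441. -249.   20.]
pu [ 434. -335.   13.]
```

View pics/o1.png

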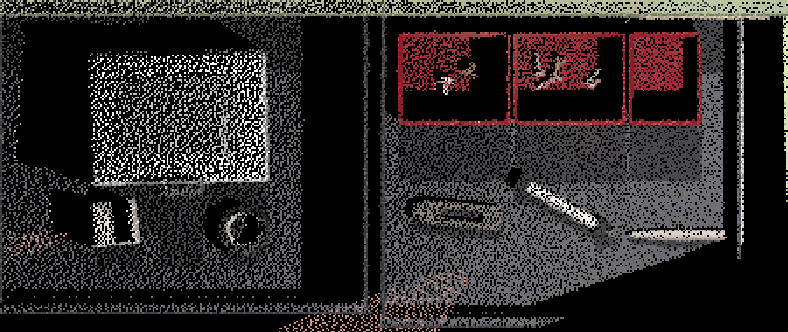

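The map shows the case roughly at x 490–640, y 135–338, and the probe centred near (464,-200), about 32° off y. Next I'll fit both.

Run:
```python
from h import *
d=np.load("pics/scene0.npy");pic=cv2.imread("pics/scene0.png").astype(int)
P=cloud("scene",d);X,Y,Z=P[...,0],P[...,1],P[...,2]
m=(d>0)&(X>460)&(X<665)&(Y>110)&(Y<360)&(Z>45)
q=P[m]; 
A=np.c_[q[:,:2],np.ones(len(q))]
w=np.ones(len(q),bool)
for _ in range(8):
    c=np.linalg.lstsq(A[w],q[w,2],rcond=None)[0]; r=q[:,2]-A@c; w=abs(r)<max(2.5,1.5*np.std(r[w]) if _<4 else 2.5)
print("plane",c,"n",w.sum(),len(q),"std",r[w].std(),"slope deg",np.degrees(np.arctan(c[:2])))
p=q[w]; rc=cv2.minAreaRect(p[:,:2].astype(np.float32));print("rect",rc);print(cv2.boxPoints(rc).round(1))
# edge fits by robust percentiles in bins
for lo in range(150,330,20):
    s=p[(p[:,1]>lo)&(p[:,1]<lo+20)]; print(lo+10,np.percentile(s[:,0],[.5,99.5]).round(1),end=" ")
print()
for lo in range(500,640,20):
    s=p[(p[:,0]>lo)&(p[:,0]<lo+20)]; print(lo+10,np.percentile(s[:,1],[.5,99.5]).round(1),end=" ")
print()
t=q[(r>8)]; print("tab",len(t),t.mean(0),t.min(0),t.max(0))
# probe
g=pic.sum(-1)
m=(d>0)&(X>400)&(X<530)&(Y>-290)&(Y<-120)&(Z>6)&(Z<40)&((X-464)*.85-(Y+200)*.53<25)&((X-464)*.85-(Y+200)*.53>-25)
b=P[m];bc=b[:,:2].mean(0);u,s,vt=np.linalg.svd(b[:,:2]-bc);a=vt[0]*np.sign(vt[0,1])
t=(b[:,:2]-bc)@a;br=g[m]
print("probe",len(b),bc,a,np.degrees(np.arctan2(-a[0],a[1])),t.min(),t.max(),b[:,2].max(),np.percentile(b[:,2],95))
# bright bare bar
bb=b[br>330];tb=(bb[:,:2]-bc)@a;print("bright",len(bb),np.percentile(tb,[1,99]),bb[:,:2].mean(0),((bb[:,:2]-bc)@np.array([a[1],-a[0]])).mean(), np.percentile(bb[:,2],[50,97]))
for n,bx in (("vb",(430,500,270,350)),("tape",(400,480,130,215)),("strap",(420,500,-140,-10)),("punch",(400,460,-400,-270))):
    k=(d>0)&(X>bx[0])&(X<bx[1])&(Y>bx[2])&(Y<bx[3])&(Z>7);print(n,P[k].min(0).round(),P[k].max(0).round())
```

```text
plane [-6.90237470e-02  3.88386796e-04  1.05964202e+02] n 2270 2838 std 1.2074217696833842 slope deg [-3.94850674  0.02225292]
rect ((564.963134765625, 235.73345947265625), (153.3753204345703, 202.3314208984375), 1.7649873495101929)
[[485.2 334.5]
 [491.4 132.3]
 [644.7 137. ]
 [638.5 339.2]]
160 [495.7 640.5] 180 [494.  641.9] 200 [493.7 640.3] 220 [491.8 634.6] 240 [499.3 636.3] 260 [498.6 634.7] 280 [496.4 637.9] 300 [490.9 638. ] 320 [490.7 636.7] 
510 [135.1 331.8] 530 [135.2 332.7] 550 [135.9 333.7] 570 [136.7 334. ] 590 [136.  334.9] 610 [138.2 334.6] 630 [137.5 336.9] 
tab 75 [481.81311327 227.93531549  95.79238115] [475.07870788 207.54367753  81.37678311] [493.30599261 258.28863103 102.74412112]
probe 441 [ 460.6822505  -211.43084963] [0.47387629 0.88059143] -28.28621048656221 -83.44852715697019 69.29284575982653 21.349768424190604 19.695918495724932
bright 289 [-81.98630057  54.75253659] [ 461.43213555 -210.64917326] 0.2899244488399882 [14.33817642 17.4565319 ]
vb [430. 271.   7.] [500. 337.  74.]
tape [410. 130.   7.] [479. 213. 100.]
strap [ 436. -134.    7.] [471. -32.  17.]
punch [ 425. -388.    7.] [ 439. -278.   15.]
```

Add to h.py:
```python
CY=0.031
def tool(tilt,yaw=CY):
    """closing in the plane of yaw and z; tool z leans so that the body is toward -x by tilt (deg)"""
    t=np.radians(tilt);z=np.array([np.sin(t),0,-np.cos(t)]);x=np.array([0,1.,0]);y=np.cross(z,x)
    return R.from_euler('z',yaw).as_matrix()@np.stack([x,y,z],1)
def go(pos,M):
    s=manip.read_state();C=rot(s["eef_rot"])
    print("delta",(C.T@(np.array(pos)-s["eef_pos"])).round(1).tolist(),R.from_matrix(C.T@M).as_rotvec().round(3).tolist())
H=np.array([638.5,237.2,56.])
def tab(a):
    c,s=np.cos(a),np.sin(a);x,z=-156.5*c+22.9*s,22.9*c+156.5*s
    return H+np.array([x*np.cos(CY),x*np.sin(CY),z])
```

```bash
python3 -c "
from h import *
M=tool(30-3.95);print(tab(.069));go(tab(.069)-M[:,2]*110,M)"
```

```text
[484.02550168 232.40975598  89.6354416 ]
delta [492.7, -571.3, 17.1] [-0.403, 0.262, -1.137]
```

Emit:
{"method": "nudge_tcp", "body": {"segments": [[[160,-190,0,-0.13,0.08,-0.37],[160,-190,0,-0.13,0.08,-0.37],[160,-190,0,-0.13,0.08,-0.37],[160,-190,0,-0.13,0.08,-0.37],[160,-190,0,-0.13,0.08,-0.37]]], "finger_gap": 60, "clamp_n": 20}}

```text
clock: 0.65
eef_pos: [298.8, -254.6, 205.4]
eef_rot: [2.999, -0.054, 0.818]
wrist_force: [1.7, -0.8, 0.6]
finger_gap: 60.6
finger_force: 0.0
```

```bash
python3 -c "
from h import *
M=tool(30-3.95);go(tab(.069)-M[:,2]*110,M)"
```

```text
delta [446.2, -235.6, 7.9] [-0.275, 0.182, -0.767]
```

Emit:
{"method": "nudge_tcp", "body": {"segments": [[[220,-118,0,-0.138,0.09,-0.384],[220,-118,0,-0.138,0.09,-0.384],[220,-118,0,-0.138,0.09,-0.384],[220,-118,0,-0.138,0.09,-0.384],[220,-118,0,-0.138,0.09,-0.384]]]}}

```text
clock: 1.15
eef_pos: [361.2, -27.7, 201.3]
eef_rot: [2.837, -0.057, 1.213]
wrist_force: [2.2, -1.4, 0.1]
finger_gap: 59.8
finger_force: 0.0
```

```bash
python3 -c "
from h import *
M=tool(30-3.95);go(tab(.069)-M[:,2]*110,M)"
```

```text
delta [267.2, -28.3, 20.6] [-0.137, 0.092, -0.382]
```

Emit:
{"method": "nudge_tcp", "body": {"segments": [[[267,-28,21,-0.137,0.092,-0.382],[267,-28,21,-0.137,0.092,-0.382],[267,-28,21,-0.137,0.092,-0.382],[267,-28,21,-0.137,0.092,-0.382],[267,-28,21,-0.137,0.092,-0.382]]]}}

```text
clock: 1.65
eef_pos: [430.6, 212.9, 188.8]
eef_rot: [2.687, -0.001, 1.603]
wrist_force: [1.9, -1.0, 0.9]
finger_gap: 59.7
finger_force: 0.0
```

Emit:
{"method": "nudge_tcp", "body": {"segments": [[[18,-2,1,0,0,0],[18,-2,1,0,0,0]]]}}

```text
clock: 1.85
eef_pos: [428.2, 230.3, 186.0]
eef_rot: [2.69, 0.0, 1.605]
wrist_force: [-0.2, -0.7, -0.0]
finger_gap: 59.9
finger_force: 0.0
```

Run:
```python
from h import *
M=tool(30-3.95);go(tab(.069)-M[:,2]*110,M)
s=manip.read_state();print(s["joints"].round(2));p,d=manip.camera("wrist")
cv2.imwrite("pics/w1.png",p[...,::-1]);np.save("pics/w1.npy",d);np.save("pics/w1s.npy",np.r_[s["eef_pos"],s["eef_rot"]])
```

```text
delta [0.3, 7.8, 1.1] [-0.003, -0.001, 0.003]
[ 0.53 -0.03  2.01 -0.3   0.78  0.68]
```

View pics/w1.png

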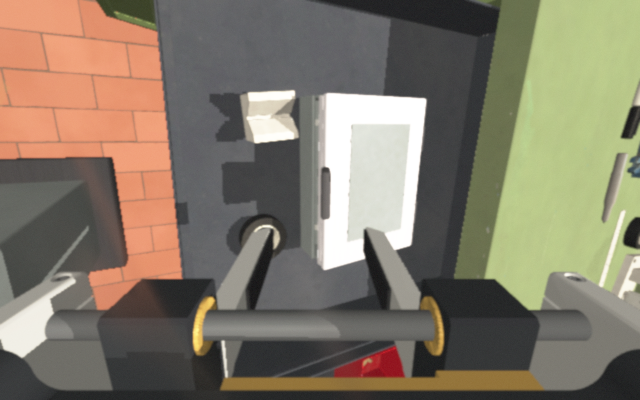

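The wrist view shows the lid's corners at about (320,95), (425,98), (412,245) and (320,265), and the dark tab at (325,193). I'll refine the case pose from this depth.

Run:
```python
from h import *
d=np.load("pics/w1.npy");S=np.load("pics/w1s.npy");st={"eef_pos":S[:3],"eef_rot":S[3:]}
pic=cv2.imread("pics/w1.png").astype(int).sum(-1)
P=cloud("wrist",d,st);X,Y,Z=P[...,0],P[...,1],P[...,2]
sub=np.zeros(d.shape,bool);sub[80:280,295:440]=1
fl=sub*0>1;fl[150:200,190:225]=1
print("floor z",np.median(Z[fl]))
m=sub&(d>0)&(Z>52)&(Z<80)&(X>475);q=P[m];A=np.c_[q[:,:2],np.ones(len(q))];w=np.ones(len(q),bool)
for _ in range(8):
    c=np.linalg.lstsq(A[w],q[w,2],rcond=None)[0];r=q[:,2]-A@c;w=abs(r)<2
print("plane",c,np.degrees(np.arctan(c[:2])),w.sum(),r[w].std(),"z at 638.5",c@[638.5,237,1])
p=q[w]
ys=np.arange(150,330,15);f=[];b=[]
for lo in ys:
    s=p[(p[:,1]>lo)&(p[:,1]<lo+15)];a=np.percentile(s[:,0],[.5,99.5]);f.append(a[0]);b.append(a[1])
print(np.round(f,1),np.round(b,1),np.polyfit(ys+7.5,f,1),np.polyfit(ys+7.5,b,1))
xs=np.arange(500,630,15);f=[];b=[]
for lo in xs:
    s=p[(p[:,0]>lo)&(p[:,0]<lo+15)];a=np.percentile(s[:,1],[.5,99.5]);f.append(a[0]);b.append(a[1])
print(np.round(f,1),np.round(b,1),np.polyfit(xs+7.5,f,1),np.polyfit(xs+7.5,b,1))
k=(d>0)&(pic<200);k[:160]=0;k[225:]=0;k[:,:318]=0;k[:,335:]=0
print("tab",k.sum(),P[k].min(0),P[k].max(0),P[k].mean(0))
```

```text
floor z -0.745485509367569
plane [-6.75139100e-02 -3.90347294e-03  1.06313557e+02] [-3.86240078 -0.22365139] 13902 0.8481086551805228 z at 638.5 62.280802714130374
[493.4 493.1 492.9 494.3 499.8 499.9 499.5 490.5 490.2 490.4 489.7 489.5] [637.1 639.5 639.9 637.6 634.9 634.1 634.5 634.3 637.  637.7 634.8 633.2] [-3.26747227e-02  5.01436118e+02] [-2.44987119e-02  6.42095347e+02]
[137.4 137.8 138.5 138.9 176.4 168.1 149.7 140.2 140.1] [334.  334.1 334.6 335.2 335.2 335.9 336.  336.3 336.1] [7.69961984e-02 1.03755112e+02] [2.07390022e-02 3.23472150e+02]
tab 9 [479.62181201 259.22559102  79.25463939] [487.15250512 259.6013494   91.15338103] [483.41908312 259.45632305  85.55219835]
```

```bash
sed -i 's/^CY=.*/CY=0.024/; s/^H=.*/H=np.array([637.5,238.,56.5])/' h.py; python3 -c "
from h import *
M=tool(30-3.9);go(tab(.068)-M[:,2]*25,M);go(tab(.068)+M[:,2]*18.8,M)"
```

```text
delta [3.6, 7.2, 85.6] [-0.004, -0.004, 0.008]
delta [3.4, 7.3, 129.4] [-0.004, -0.004, 0.008]
```

Emit:
{"method": "nudge_tcp", "body": {"segments": [[[3.5,7.3,40,0,0,0.01],[3.5,7.3,80,0,0,0.01],[3.5,7.3,110,0,0,0.01],[3.5,7.3,127,0,0,0.01],[3.5,7.3,127,0,0,0.01]]]}}

```text
clock: 2.4
eef_pos: [490.6, 231.9, 74.2]
eef_rot: [2.691, -0.003, 1.591]
wrist_force: [-0.7, -0.2, -0.5]
finger_gap: 59.9
finger_force: 0.0
```

Run:
```python
from h import *
M=tool(30-3.9);go(tab(.068)+M[:,2]*18.8,M)
p,d=manip.camera("wrist");cv2.imwrite("pics/w2.png",p[...,::-1])
```

```text
delta [2.6, 0.1, 1.3] [-0.005, -0.001, -0.005]
```

View pics/w2.png

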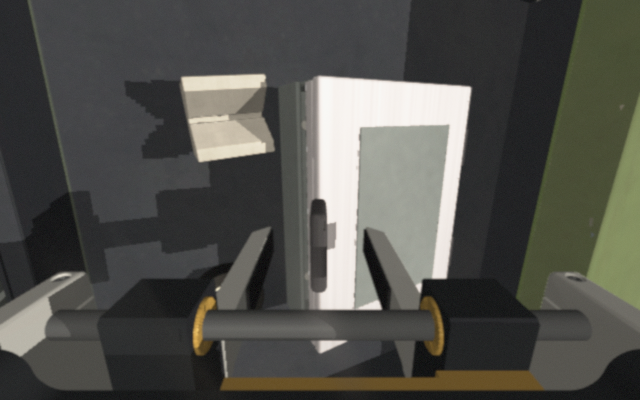

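The tab at (319,245) is centred between the finger tips at (262,232) and (375,232). Closing on it.

Emit:
{"method": "nudge_tcp", "body": {"segments": [[[0,0,0,0,0,0],[0,0,0,0,0,0],[0,0,0,0,0,0],[0,0,0,0,0,0],[0,0,0,0,0,0]]], "finger_gap": 0, "clamp_n": 40}}

```text
clock: 2.95
eef_pos: [490.8, 234.0, 76.2]
eef_rot: [2.688, -0.005, 1.593]
wrist_force: [-0.6, 0.6, 0.2]
finger_gap: 23.8
finger_force: 0.0
```

Run:
```python
from h import *
s=manip.read_state();C=rot(s["eef_rot"]);g=s["eef_pos"]-C[:,2]*18.8
print("grasp",g,"pred",tab(.068))
def pose(a): 
    # pose carried by the hinge rotation from now
    ax=R.from_euler('z',CY).apply([0,1,0]);Q=R.from_rotvec(ax*(a-.068)).as_matrix()
    return H+Q@(s["eef_pos"]-H),Q@C
for a in (.2,.35,.5,.65,.8,.92,1.047): print(a);go(*pose(a))
```

```text
grasp [482.57138961 233.75202545  93.14054795] pred [482.96220636 234.29038068  89.98087606]
0.2
delta [0.1, 11.9, -15.5] [0.132, -0.001, 0.001]
0.35
delta [0.2, 27.7, -31.1] [0.282, -0.001, 0.001]
0.5
delta [0.4, 45.7, -44.1] [0.432, -0.002, 0.002]
0.65
delta [0.5, 65.4, -54.2] [0.582, -0.002, 0.002]
0.8
delta [0.6, 86.4, -61.4] [0.732, -0.003, 0.003]
0.92
delta [0.7, 103.8, -64.7] [0.852, -0.003, 0.003]
1.047
delta [0.7, 122.6, -66.0] [0.979, -0.004, 0.004]
```

Emit:
{"method": "nudge_tcp", "body": {"segments": [[[0,0,0,0,0,0],[0,0,0,0,0,0],[0,0,0,0,0,0],[0,0,0,0,0,0]]], "finger_gap": 0, "clamp_n": 40}}

```text
clock: 3.35
eef_pos: [490.3, 233.9, 75.6]
eef_rot: [2.689, -0.005, 1.593]
wrist_force: [-5.8, -0.4, 2.5]
finger_gap: 9.7
finger_force: 40.0
```

Emit:
{"method": "nudge_tcp", "body": {"segments": [[[0,11.9,-15.5,0.132,0,0],[0,27.7,-31,0.282,0,0],[0,27.7,-31,0.282,0,0]]]}}

```text
clock: 3.65
eef_pos: [502.7, 234.2, 118.5]
eef_rot: [2.978, -0.007, 1.592]
wrist_force: [-16.8, 5.8, 6.3]
finger_gap: 9.3
finger_force: 40.0
```

Run:
```python
from h import *
print(manip.read_state()["joints"].round(2))
```

```text
[ 0.4   0.32  1.72 -0.07  0.95  0.41]
```

Add to h.py:
```python
def swing(angles,a0):
    s=manip.read_state();C=rot(s["eef_rot"]);ax=R.from_euler('z',CY).apply([0,1,0])
    for a in angles:
        Q=R.from_rotvec(ax*(a-a0)).as_matrix();print(a,end=" ");go(H+Q@(s["eef_pos"]-H),Q@C)
```

```bash
python3 -c "
from h import *
print(manip.read_state()['wrist_force'])
swing((.5,.64,.78,.92,1.047),.355)"
```

```text
[-16.81360293   5.79963614   6.33934795]
0.5 delta [0.2, 13.3, -16.9] [0.145, -0.001, 0.001]
0.64 delta [0.3, 28.3, -31.2] [0.285, -0.001, 0.002]
0.78 delta [0.5, 45.2, -43.3] [0.425, -0.002, 0.003]
0.92 delta [0.6, 63.6, -52.9] [0.565, -0.002, 0.003]
1.047 delta [0.7, 81.3, -59.3] [0.692, -0.003, 0.004]
```

Emit:
{"method": "nudge_tcp", "body": {"segments": [[[0,13.3,-16.9,0.145,0,0],[0,28.3,-31.2,0.285,0,0],[0,45,-43.3,0.425,0,0],[0,45,-43.3,0.425,0,0]]]}}

```text
clock: 4.05
eef_pos: [539.9, 234.7, 168.2]
eef_rot: [-2.878, -0.006, 1.592]
wrist_force: [-20.6, -2.6, 26.9]
finger_gap: 9.7
finger_force: 40.0
```

Run:
```python
from h import *
s=manip.read_state();print(s["joints"].round(2),s["moment"].round(2))
p,d=manip.camera("scene");cv2.imwrite("pics/s3.png",p[...,::-1]);np.save("pics/s3.npy",d)
```

```text
[0.31 0.57 1.25 0.08 1.58 0.28] [-0.76  4.72  0.18]
```

View pics/s3.png

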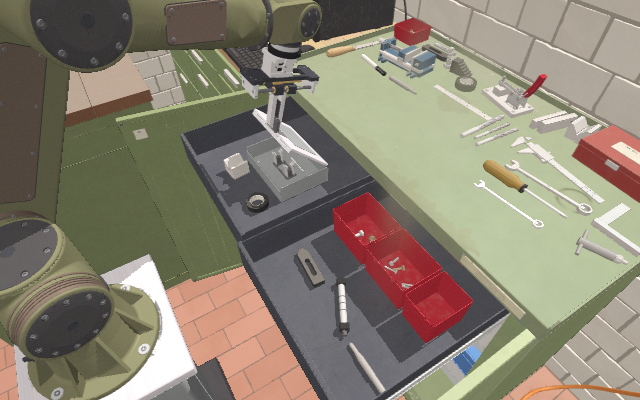

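The lid is rising and the clips are now visible at (283,165). The probe, at (343,308), has not moved. The force is purely radial, so I'll ease outward.

Emit:
{"method": "nudge_tcp", "body": {"segments": [[[0,-1.5,-1.3,0,0,0],[0,-1.5,-1.3,0,0,0]]]}}

```text
clock: 4.3
eef_pos: [538.4, 234.6, 167.1]
eef_rot: [-2.889, -0.005, 1.593]
wrist_force: [5.9, 3.1, -4.5]
finger_gap: 9.4
finger_force: 40.0
```

```bash
python3 -c "
from h import *
s=manip.read_state();C=rot(s['eef_rot']);print(s['eef_pos']-C[:,2]*18.8, tab(.784))
H[0]+=2;H[2]+=2
swing((.9,1.0,1.047),.784)"
```

```text
[543.09818009 234.64931075 185.3338719 ] [542.88051942 235.72869636 183.22274885]
0.9 delta [0.1, 10.1, -13.9] [0.116, -0.0, 0.001]
1.0 delta [0.2, 20.0, -25.0] [0.216, -0.0, 0.001]
1.047 delta [0.2, 25.1, -29.8] [0.263, -0.0, 0.001]
```

Emit:
{"method": "nudge_tcp", "body": {"segments": [[[0,10,-13.9,0.116,0,0],[0,20,-25,0.216,0,0],[0,26.2,-30.8,0.274,0,0],[0,26.2,-30.8,0.274,0,0]]]}}

```text
clock: 4.7
eef_pos: [572.1, 235.5, 189.9]
eef_rot: [-2.611, -0.006, 1.592]
wrist_force: [3.6, 3.1, -1.9]
finger_gap: 9.7
finger_force: 40.0
```

Run:
```python
from h import *
s=manip.read_state();print(s["joints"].round(2))
C=rot(s['eef_rot']);g=s['eef_pos']-C[:,2]*18.8;print(g,tab(1.047))
for n in("scene","side"):
    p,d=manip.camera(n);P=cloud(n,d);cv2.imwrite(f"pics/{n}4.png",p[...,::-1]);np.save(f"pics/{n}4.npy",d)
    X,Y,Z=P[...,0],P[...,1],P[...,2]
    m=(d>0)&(p.astype(int).sum(-1)>300)&(X>540)&(X<650)&(Y>138)&(Y<340)&(Z>75)&(Z<185);q=P[m]
    # robust plane x = a z + b y + c
    best=None;rg=np.random.default_rng(0)
    for _ in range(400):
        t=q[rg.choice(len(q),3,0)];nn=np.cross(t[1]-t[0],t[2]-t[0]);nn/=np.linalg.norm(nn)+1e-9
        k=abs((q-t[0])@nn)<2
        if abs(nn[1])<.2 and (best is None or k.sum()>best.sum()):best=k
    b=q[best];c=b.mean(0);nn=np.linalg.svd(b-c)[2][2];print(n,len(q),len(b),"normal",nn,"lid deg",np.degrees(np.arctan2(abs(nn[0]),abs(nn[2]))),b.min(0),b.max(0))
```

```text
[0.27 0.81 0.88 0.14 1.97 0.27]
[581.57583775 235.57461966 206.10574572] [579.06977817 236.59740537 203.47143227]
scene 372 277 normal [-0.44290217 -0.0107094   0.89650598] lid deg 26.290821382944227 [554.73397114 138.22872959 176.40991386] [573.89422455 334.31774542 184.93898115]
side 273 160 normal [0.85884624 0.02342509 0.51169757] lid deg 59.213663011459985 [558.29595468 138.25126943  75.31090904] [628.58281091 333.33656427 184.44163653]
```

Emit:
{"method": "nudge_tcp", "body": {"segments": [[[0,0,0,0,0,0],[0,0,0,0,0,0],[0,0,0,0,0,0],[0,0,0,0,0,0],[0,0,0,0,0,0]]], "finger_gap": 40}}

```text
clock: 5.3
eef_pos: [571.1, 235.1, 191.3]
eef_rot: [-2.614, -0.005, 1.593]
wrist_force: [-0.1, 0.8, -0.4]
finger_gap: 39.6
finger_force: 0.0
```

Emit:
{"method": "nudge_tcp", "body": {"segments": [[[0,0,-30,0,0,0],[0,0,-70,0,0,0],[0,0,-70,0,0,0]]]}}

```text
clock: 5.6
eef_pos: [608.6, 235.5, 256.6]
eef_rot: [-2.623, -0.007, 1.592]
wrist_force: [-0.1, -0.1, -0.2]
finger_gap: 39.8
finger_force: 0.0
```

Add to h.py:
```python
def lid():
    for n in("scene","side"):
        p,d=manip.camera(n);P=cloud(n,d);X,Y,Z=P[...,0],P[...,1],P[...,2]
        m=(d>0)&(p.astype(int).sum(-1)>200)&(X>540)&(X<660)&(Y>130)&(Y<345)&(Z>64)&(Z<200);q=P[m]
        best=None;rg=np.random.default_rng(0)
        for _ in range(600):
            t=q[rg.choice(len(q),3,0)];nn=np.cross(t[1]-t[0],t[2]-t[0]);nn/=np.linalg.norm(nn)+1e-9
            k=abs((q-t[0])@nn)<2
            if abs(nn[1])<.15 and abs(nn[0])>.6 and (best is None or k.sum()>best.sum()):best=k
        b=q[best];c=b.mean(0);nn=np.linalg.svd(b-c)[2][2];print(n,len(q),len(b),"lid deg",np.degrees(np.arctan2(abs(nn[0]),abs(nn[2]))).round(2),b.min(0).round(),b.max(0).round())
```

Run:
```python
from h import *
lid();s=manip.read_state();print(s["joints"].round(2))
p,d=manip.camera("scene");P=cloud("scene",d);cv2.imwrite("pics/s5.png",p[...,::-1])
X,Y,Z=P[...,0],P[...,1],P[...,2]
# clips: inside case
k=(d>0)&(X>530)&(X<600)&(Y>175)&(Y<300)&(Z>30)&(Z<62);print(k.sum(),P[k].mean(0))
c=cv2.resize(p[120:215,225:345,::-1],None,fx=6,fy=6,interpolation=cv2.INTER_CUBIC);cv2.imwrite("pics/s5c.png",c)
```

```text
scene 567 271 lid deg 33.79 [555. 137. 175.] [574. 333. 190.]
side 581 380 lid deg 59.92 [560. 130.  64.] [636. 335. 186.]
[0.26 0.89 0.6  0.15 2.16 0.29]
137 [558.35691148 233.63736037  42.41702438]
```

View pics/s5c.png

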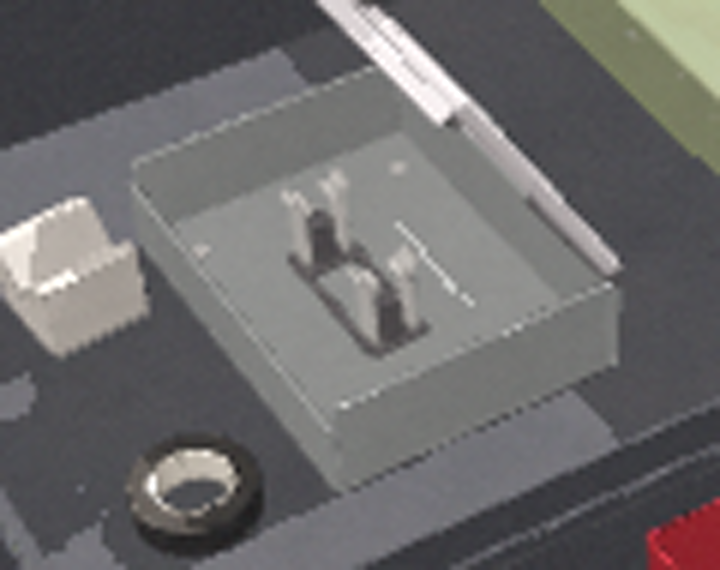

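Seen from the side camera, the lid stands at 59.9°, and the crop shows both clips clear at about (325,225) and (390,290). I'll now move the tool to a leaned-back look pose above the clips.

```bash
python3 -c "
from h import *
go([480,236,330],tool(5));go([470,236,160],tool(38))"
```

```text
delta [3.6, -148.9, -4.9] [-0.617, -0.005, -0.001]
delta [3.1, -71.7, 146.9] [-1.192, -0.005, -0.003]
```

Emit:
{"method": "nudge_tcp", "body": {"segments": [[[0,-50,-5,-0.1,0,0],[0,-100,-5,-0.25,0,0],[0,-149,-5,-0.4,0,0],[0,-149,-5,-0.55,0,0],[0,-149,-5,-0.617,0,0]]]}}

```text
clock: 6.25
eef_pos: [477.7, 232.2, 332.7]
eef_rot: [3.092, -0.006, 1.594]
wrist_force: [1.7, 1.3, -0.7]
finger_gap: 40.1
finger_force: 0.0
```

```bash
python3 -c "
from h import *
go([470,236,160],tool(38))"
```

```text
delta [2.8, -16.1, 172.2] [-0.614, -0.006, -0.003]
```

Emit:
{"method": "nudge_tcp", "body": {"segments": [[[0,-4,43,-0.15,0,0],[1,-8,86,-0.3,0,0],[2,-12,130,-0.45,0,0],[3,-16,172,-0.6,0,0],[3,-16,172,-0.614,0,0]]]}}

```text
clock: 6.75
eef_pos: [468.1, 234.5, 154.7]
eef_rot: [2.499, -0.001, 1.593]
wrist_force: [1.2, -0.3, 0.4]
finger_gap: 40.2
finger_force: 0.0
```

Run:
```python
from h import *
s=manip.read_state();print(s["joints"].round(2))
p,d=manip.camera("wrist")
cv2.imwrite("pics/w6.png",p[...,::-1]);np.save("pics/w6.npy",d);np.save("pics/w6s.npy",np.r_[s["eef_pos"],s["eef_rot"]])
```

```text
[ 0.55  0.06  2.08 -0.64  0.52  1.01]
```

View pics/w6.png

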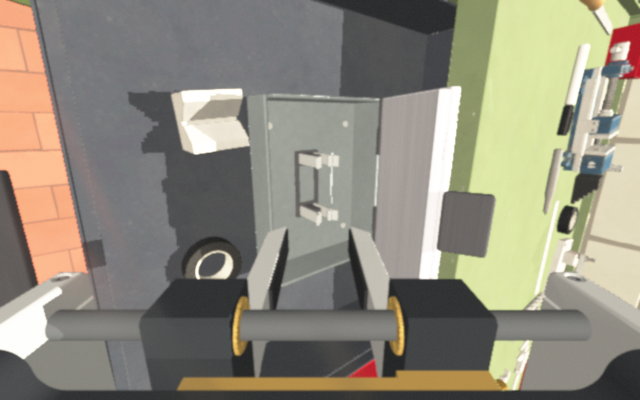

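Both clips are visible, at about (319,160) and (320,212). I'll measure their tops and the front wall.

Run:
```python
from h import *
d=np.load("pics/w6.npy");S=np.load("pics/w6s.npy");st={"eef_pos":S[:3],"eef_rot":S[3:]}
P=cloud("wrist",d,st)
for a,b in ((140,180),(190,230)):
    s=np.zeros(d.shape,bool);s[a:b,290:350]=1;s&=(d>0)&(P[...,2]>46)&(P[...,2]<62)
    q=P[s];print(len(q),"mean",q.mean(0).round(1),np.percentile(q,[2,98],0).round(1).tolist())
    h=np.histogram(q[:,0],bins=np.arange(535,590,3));print(h[0].tolist())
s=np.zeros(d.shape,bool);s[95:230,235:290]=1;s&=(d>0)&(P[...,2]>34)&(P[...,2]<46)
q=P[s];print("front wall",len(q),np.percentile(q,[2,50,98],0).round(1).tolist(),np.polyfit(q[:,1],q[:,0],1))
s=np.zeros(d.shape,bool);s[85:110,255:385]=1;s&=(d>0)&(P[...,2]>46)&(P[...,2]<58)
q=P[s];print("left wall",len(q),np.percentile(q,[2,50,98],0).round(1).tolist(),np.polyfit(q[:,0],q[:,1],1))
f=P[150:200,190:215];print("floor",np.median(f[...,2]))
f=P[120:140,290:310];print("case floor",np.median(f[...,2]))
v=P[90:150,175:245];k=v[...,2]>30;print("vb top",np.percentile(v[k],[2,98],0))
s=np.zeros(d.shape,bool);s[95:270,385:455]=1;s&=(d>0);q=P[s];c=q.mean(0);n=np.linalg.svd(q-c,full_matrices=False)[2][2]
k=abs((q-c)@n)<3;q=q[k];c=q.mean(0);n=np.linalg.svd(q-c,full_matrices=False)[2][2];print("lid",len(q),np.degrees(np.arctan2(abs(n[0]),abs(n[2]))),n)
```

```text
208 mean [558.5 268.5  50.3] [[541.1, 262.6, 46.2], [570.9, 274.3, 54.5]]
[0, 4, 30, 11, 22, 11, 0, 0, 20, 27, 31, 48, 4, 0, 0, 0, 0, 0]
188 mean [559.4 205.   50.5] [[542.5, 198.6, 46.4], [572.5, 210.8, 54.3]]
[0, 0, 20, 21, 13, 21, 0, 0, 0, 32, 20, 42, 19, 0, 0, 0, 0, 0]
front wall 1046 [[460.7, 204.0, 34.3], [490.2, 290.3, 38.9], [494.7, 332.0, 40.7]] [-1.05429186e-01  5.14462661e+02]
left wall 532 [[493.1, 327.1, 46.9], [556.4, 333.8, 51.1], [634.4, 337.0, 57.0]] [5.44920757e-03 3.30544203e+02]
floor -0.6841112759423851
case floor 7.527193406841917
vb top [[417.90692886 286.77232356  30.27711653]
 [467.31543264 334.59307006  40.956651  ]]
lid 3382 54.34743641246852 [0.80936374 0.08869737 0.58057136]
```

Run:
```python
from h import *
d=np.load("pics/w6.npy");S=np.load("pics/w6s.npy");st={"eef_pos":S[:3],"eef_rot":S[3:]}
P=cloud("wrist",d,st);q=P[105:220,388:428].reshape(-1,3)
best=None;rg=np.random.default_rng(0)
for _ in range(500):
    t=q[rg.choice(len(q),3,0)];n=np.cross(t[1]-t[0],t[2]-t[0]);n/=np.linalg.norm(n)+1e-9;k=abs((q-t[0])@n)<1.5
    if best is None or k.sum()>best.sum():best=k
b=q[best];n=np.linalg.svd(b-b.mean(0),full_matrices=False)[2][2];print(len(q),len(b),n,np.degrees(np.arctan2(abs(n[0]),abs(n[2]))))
go([440,50,240],tool(15,-.2));go([463,-203,200],tool(0,-.5))
```

```text
4600 4506 [-0.8664447  -0.02058509 -0.49884851] 60.06916285980991
delta [-183.1, 27.7, -87.9] [0.385, -0.097, 0.199]
delta [-436.5, 17.7, -45.2] [0.633, -0.168, 0.502]
```

Lid reads 60.07°. On to the probe.

Emit:
{"method": "nudge_tcp", "body": {"segments": [[[-35,5,-35,0.08,-0.02,0.04],[-75,10,-60,0.16,-0.04,0.08],[-120,18,-75,0.25,-0.06,0.13],[-165,25,-85,0.35,-0.09,0.18],[-183,27,-88,0.385,-0.097,0.2]]], "finger_gap": 60}}

```text
clock: 7.3
eef_pos: [443.9, 49.6, 248.0]
eef_rot: [2.886, -0.006, 1.367]
wrist_force: [0.2, 0.5, -0.5]
finger_gap: 60.1
finger_force: 0.0
```

```bash
python3 -c "
from h import *
go([463,-203,200],tool(0,-.5))"
```

```text
delta [-243.8, 55.7, 62.7] [0.253, -0.044, 0.294]
```

Emit:
{"method": "nudge_tcp", "body": {"segments": [[[-244,56,30,0.253,-0.044,0.294],[-244,56,40,0.253,-0.044,0.294],[-244,56,50,0.253,-0.044,0.294],[-244,56,63,0.253,-0.044,0.294],[-244,56,63,0.253,-0.044,0.294]]]}}

```text
clock: 7.8
eef_pos: [462.5, -193.9, 200.8]
eef_rot: [3.14, -0.001, 1.074]
wrist_force: [0.2, 1.3, -0.1]
finger_gap: 59.8
finger_force: 0.0
```

Emit:
{"method": "nudge_tcp", "body": {"segments": [[[-10,3,0,0,0,0],[-10,3,0,0,0,0]]]}}

```text
clock: 8.0
eef_pos: [460.0, -203.3, 201.0]
eef_rot: [3.14, -0.0, 1.071]
wrist_force: [-0.1, 0.3, 1.1]
finger_gap: 60.0
finger_force: 0.0
```

Run:
```python
from h import *
go([463,-203,200],tool(0,-.5))
s=manip.read_state();print(s["joints"].round(2))
p,d=manip.camera("wrist")
cv2.imwrite("pics/w7.png",p[...,::-1]);np.save("pics/w7.npy",d);np.save("pics/w7s.npy",np.r_[s["eef_pos"],s["eef_rot"]])
```

```text
delta [1.7, 2.5, 1.0] [0.002, -0.0, 0.0]
[-0.49  0.2   1.66  0.    1.28  0.01]
```

View pics/w7.png

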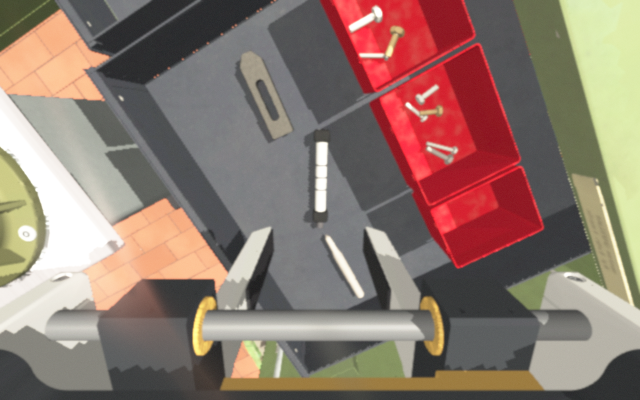

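The probe spans (321,130) to (320,222), and its bare bar is the white part, rows 141–212. The punch lies close by at (345,265).

Run:
```python
from h import *
d=np.load("pics/w7.npy");S=np.load("pics/w7s.npy");st={"eef_pos":S[:3],"eef_rot":S[3:]}
pic=cv2.imread("pics/w7.png").astype(int).sum(-1)
P=cloud("wrist",d,st)
m=np.zeros(d.shape,bool);m[125:226,308:334]=1
print("floor",np.median(P[150:200,290:300,2]))
a=m&(P[...,2]>5)&(P[...,2]<30);b=a&(pic>380)
q=P[b];c=q[:,:2].mean(0);v=np.linalg.svd(q[:,:2]-c,full_matrices=False)[2][0];v*=np.sign(v[1])
t=(q[:,:2]-c)@v;ta=(P[a][:,:2]-c)@v;s=(q[:,:2]-c)@[v[1],-v[0]]
print(len(q),c,v,"bar t",np.percentile(t,[.5,99.5]),"all",np.percentile(ta,[.3,99.7]),"s",np.percentile(s,[1,99]),"ztop",np.percentile(q[:,2],[50,97]))
mid=c+v*np.mean(np.percentile(t,[.5,99.5]));yaw=np.arctan2(-v[0],v[1]);print("mid",mid,"yaw",yaw)
for z in (80,3):go([*mid,z],tool(0,yaw))
pu=P[235:300,322:365];k=(pu[...,2]>6)&(pu[...,2]<20);print("punch",np.percentile(pu[k],[1,99],0))
```

```text
floor -0.4122605445162577
764 [ 464.99433365 -201.42011717] [0.49565453 0.86851977] bar t [-65.87877598  44.93443107] all [-66.14356003  59.03386404] s [-6.83658848  6.80816653] ztop [15.7683374  17.96353791]
mid [ 459.80375389 -210.51540593] yaw -0.5185882902407184
delta [-7.5, 3.1, 121.5] [0.003, 0.0, 0.02]
delta [-7.5, 2.9, 198.5] [0.003, 0.0, 0.02]
punch [[ 425.18653145 -386.30241949    6.73613259]
 [ 437.24851533 -280.37605903   14.20041858]]
```

```bash
python3 -c "
from h import *
go([465,-201.4,3],tool(0,-.5186))"
```

```text
delta [3.0, 3.1, 198.5] [0.003, 0.0, 0.02]
```

Emit:
{"method": "nudge_tcp", "body": {"segments": [[[3.1,2.5,45,0,0,0.02],[3.1,2.5,90,0,0,0.02],[3.1,2.5,130,0,0,0.02],[3.1,2.5,165,0,0,0.02],[3.1,2.5,165,0,0,0.02]]], "finger_gap": 46}}

```text
clock: 8.55
eef_pos: [463.0, -199.4, 33.6]
eef_rot: [-3.139, 0.002, 1.054]
wrist_force: [-0.2, 0.2, 0.9]
finger_gap: 45.9
finger_force: 0.0
```

```bash
python3 -c "
from h import *
go([465,-201.4,3],tool(0,-.5186))"
```

```text
delta [-0.8, 2.8, 30.6] [-0.003, 0.002, 0.002]
```

Emit:
{"method": "nudge_tcp", "body": {"segments": [[[-0.8,2.5,20,0,0,0],[-0.8,2.5,30,0,0,0],[-0.8,2.5,30,0,0,0]]]}}

```text
clock: 8.85
eef_pos: [466.6, -203.5, 6.9]
eef_rot: [3.138, 0.002, 1.053]
wrist_force: [0.8, -1.1, 0.3]
finger_gap: 46.1
finger_force: 0.0
```

Emit:
{"method": "nudge_tcp", "body": {"segments": [[[0,0,0,0,0,0],[0,0,0,0,0,0],[0,0,0,0,0,0],[0,0,0,0,0,0],[0,0,0,0,0,0]]], "finger_gap": 0, "clamp_n": 50}}

```text
clock: 9.35
eef_pos: [466.5, -204.3, 6.6]
eef_rot: [3.137, 0.003, 1.052]
wrist_force: [-1.1, 1.5, 3.8]
finger_gap: 12.6
finger_force: 50.0
```

Emit:
{"method": "nudge_tcp", "body": {"segments": [[[0,0,0,0,0,0],[0,0,0,0,0,0]]]}}

```text
clock: 9.55
eef_pos: [466.5, -204.3, 6.6]
eef_rot: [3.138, 0.003, 1.052]
wrist_force: [-2.9, 0.5, 7.1]
finger_gap: 12.3
finger_force: 50.0
```

The grip is at the very tips (gap 12.3 mm on a 14 mm bar), so I'll reopen and go lower.

Emit:
{"method": "nudge_tcp", "body": {"segments": [[[0,0,0,0,0,0],[0,0,0,0,0,0],[0,0,0,0,0,0]]], "finger_gap": 30}}

```text
clock: 9.85
eef_pos: [466.5, -204.2, 6.2]
eef_rot: [3.138, 0.003, 1.052]
wrist_force: [-0.1, -0.3, -0.2]
finger_gap: 29.2
finger_force: 0.0
```

Emit:
{"method": "nudge_tcp", "body": {"segments": [[[1.8,0,2,0,0,0],[1.8,0,4.4,0,0,0],[1.8,0,4.4,0,0,0]]]}}

```text
clock: 10.15
eef_pos: [467.2, -202.5, 1.5]
eef_rot: [3.138, 0.003, 1.052]
wrist_force: [0.5, -0.7, 0.2]
finger_gap: 29.8
finger_force: 0.0
```

Emit:
{"method": "nudge_tcp", "body": {"segments": [[[0,0,0,0,0,0],[0,0,0,0,0,0],[0,0,0,0,0,0],[0,0,0,0,0,0],[0,0,0,0,0,0]]], "finger_gap": 0, "clamp_n": 50}}

```text
clock: 10.65
eef_pos: [467.4, -202.7, 2.0]
eef_rot: [3.138, 0.003, 1.052]
wrist_force: [-0.7, -0.1, -0.3]
finger_gap: 13.0
finger_force: 50.0
```

Emit:
{"method": "nudge_tcp", "body": {"segments": [[[0,0,-15,0,0,0],[0,0,-60,0,0,0],[0,0,-110,0,0,0],[0,0,-160,0,0,0],[0,0,-200,0,0,0]]], "finger_gap": 0, "clamp_n": 60}}

```text
clock: 11.15
eef_pos: [466.9, -201.8, 204.9]
eef_rot: [3.136, 0.003, 1.052]
wrist_force: [0.4, 0.2, -1.5]
finger_gap: 12.3
finger_force: 60.0
```

Run:
```python
from h import *
s=manip.read_state();p,d=manip.camera("wrist")
cv2.imwrite("pics/w8.png",p[...,::-1]);np.save("pics/w8.npy",d);np.save("pics/w8s.npy",np.r_[s["eef_pos"],s["eef_rot"]])
```

```text
(no output)
```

View pics/w8.png

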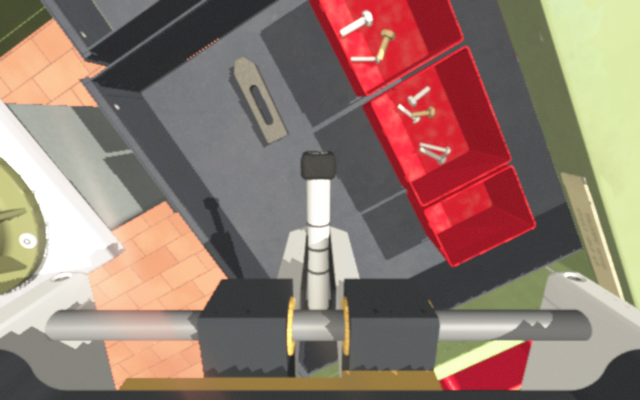

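The probe is held, with its far bumper at (318,165) and the bar running down between the fingers at (318,235). I'll measure its pose in the hand.

Run:
```python
from h import *
d=np.load("pics/w8.npy");pic=cv2.imread("pics/w8.png").astype(int).sum(-1)
S=np.load("pics/w8s.npy");C=rot(S[3:])
T=(cloud("wrist",d,{"eef_pos":S[:3],"eef_rot":S[3:]})-S[:3])@C   # tool frame
m=np.zeros(d.shape,bool);m[145:240,296:340]=1;m&=(d>0)&(T[...,2]<30)&(T[...,2]>-40)
q=T[m];br=pic[m]>330
print("all x",np.percentile(q[:,0],[1,99]))
b=q[br]
for lo in range(5,75,8):
    s=q[(q[:,0]>lo)&(q[:,0]<lo+8)&(abs(q[:,1])<14)]
    if len(s)>5:print(lo+4,len(s),"y",s[:,1].min().round(1),s[:,1].max().round(1),"ztop",np.percentile(s[:,2],10).round(1))
```

```text
all x [ 7.41639753 59.66745826]
9 467 y -13.9 13.7 ztop -16.6
17 268 y -7.3 7.2 ztop -15.1
25 275 y -6.6 6.4 ztop -15.2
33 295 y -7.2 6.3 ztop -15.0
41 281 y -7.1 6.3 ztop -15.2
49 446 y -10.2 9.4 ztop -18.7
57 520 y -10.0 9.8 ztop -18.5
```

Add to h.py:
```python
SEAT=np.array([556.8,236.7,41.]);MT=tool(42)
def bar(dx,dz,dy=0): go(SEAT+[dx,dy,dz]+8.3*MT[:,2],MT)
def where():
    s=manip.read_state();C=rot(s["eef_rot"]);print("bar-seat",(s["eef_pos"]-8.3*C[:,2]-SEAT).round(1),"tilt",np.degrees(np.arccos(-C[2,2])).round(1),"F",s["wrist_force"].round(1),"M",s["moment"].round(2),"gap",round(s["finger_gap"],1))
```

```bash
python3 -c "
from h import *
go([440,50,240],tool(18,-.22));bar(-70,90)"
```

```text
delta [205.1, -149.9, -31.6] [-0.298, 0.051, -0.296]
delta [393.5, -198.7, 82.5] [-0.702, 0.204, -0.516]
```

Emit:
{"method": "nudge_tcp", "body": {"segments": [[[41,-30,-32,-0.06,0.01,-0.06],[82,-60,-32,-0.12,0.02,-0.12],[123,-90,-32,-0.18,0.03,-0.18],[164,-120,-32,-0.24,0.04,-0.24],[205,-150,-32,-0.3,0.05,-0.3]]]}}

```text
clock: 11.7
eef_pos: [439.0, 40.6, 232.9]
eef_rot: [2.833, -0.001, 1.357]
wrist_force: [1.9, -0.2, -1.6]
finger_gap: 12.4
finger_force: 60.0
```

```bash
python3 -c "
from h import *
bar(-70,90)"
```

```text
delta [203.0, -22.9, 106.3] [-0.422, 0.118, -0.209]
```

Emit:
{"method": "nudge_tcp", "body": {"segments": [[[40,-5,15,-0.084,0.024,-0.04],[81,-10,35,-0.168,0.048,-0.08],[122,-15,60,-0.252,0.072,-0.12],[162,-19,85,-0.336,0.096,-0.16],[203,-23,106,-0.42,0.118,-0.209]]]}}

```text
clock: 12.2
eef_pos: [487.8, 210.2, 136.6]
eef_rot: [2.452, 0.002, 1.56]
wrist_force: [0.5, -0.5, -0.1]
finger_gap: 12.3
finger_force: 60.0
```

Emit:
{"method": "nudge_tcp", "body": {"segments": [[[0,0,0,0,0,0]]]}}

```text
clock: 12.3
eef_pos: [487.6, 209.4, 135.7]
eef_rot: [2.454, 0.005, 1.559]
wrist_force: [-0.4, 0.2, -0.8]
finger_gap: 12.7
finger_force: 60.0
```

```bash
python3 -c "
from h import *
where();bar(-70,90);bar(0,25)"
```

```text
bar-seat [-74.5 -27.2 101.1] tilt 39.4 F [-0.4  0.2 -0.8] M [-0.05  0.32  0.01] gap 12.7
delta [27.6, -3.3, 11.1] [-0.046, 0.028, -0.024]
delta [28.8, 9.5, 105.7] [-0.046, 0.028, -0.024]
```

Emit:
{"method": "nudge_tcp", "body": {"segments": [[[27.6,-3.3,11,-0.046,0.028,-0.024],[27.6,-3.3,11,-0.046,0.028,-0.024],[28,0,40,-0.046,0.028,-0.024],[28,3,60,-0.046,0.028,-0.024],[28,3,60,-0.046,0.028,-0.024]]]}}

```text
clock: 12.8
eef_pos: [532.6, 233.9, 100.7]
eef_rot: [2.422, -0.003, 1.59]
wrist_force: [-0.2, -0.4, -1.1]
finger_gap: 12.5
finger_force: 60.0
```

```bash
python3 -c "
from h import *
where();bar(0,30);bar(0,20)"
```

```text
bar-seat [-29.6  -3.   66. ] tilt 41.2 F [-0.2 -0.4 -1.1] M [-0.03  0.31 -0.  ] gap 12.5
delta [2.3, -1.3, 46.6] [-0.013, 0.001, -0.005]
delta [2.3, -7.9, 54.1] [-0.013, 0.001, -0.005]
```

Emit:
{"method": "nudge_tcp", "body": {"segments": [[[2.3,-1,20,-0.013,0,-0.005],[2.3,-3,40,-0.013,0,-0.005],[2.3,-5,50,-0.013,0,-0.005],[2.3,-5,50,-0.013,0,-0.005]]]}}

```text
clock: 13.2
eef_pos: [566.4, 238.6, 74.6]
eef_rot: [2.439, -0.003, 1.598]
wrist_force: [-0.1, -0.3, -1.0]
finger_gap: 12.8
finger_force: 60.0
```

Run:
```python
from h import *
where();bar(0,20)
p,d=manip.camera("wrist");cv2.imwrite("pics/w9.png",p[...,::-1]);lid()
```

```text
bar-seat [ 4.3  1.7 40. ] tilt 40.2 F [-0.1 -0.3 -1. ] M [-0.02  0.32 -0.03] gap 12.8
delta [-1.7, -15.9, 12.4] [-0.031, -0.004, 0.0]
scene 600 142 lid deg 45.22 [556. 132. 175.] [581. 253. 199.]
side 712 363 lid deg 59.7 [558. 131.  65.] [636. 336. 187.]
```

View pics/w9.png

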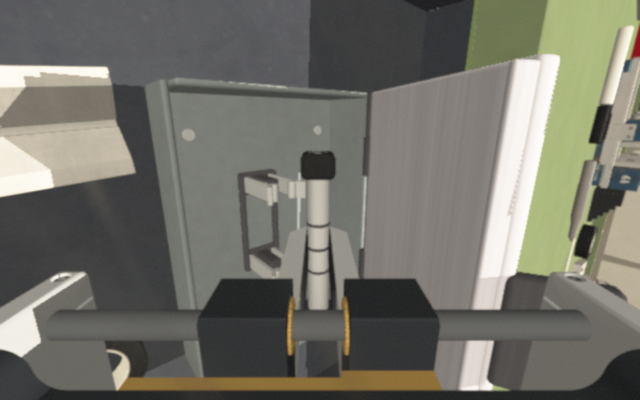

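The wrist view shows the bar at (318,200) above and just behind the clips at (262,185) and (265,262), the lid clear of the gripper. I'll line up over the seat.

Emit:
{"method": "nudge_tcp", "body": {"segments": [[[-1.7,-8,6,-0.03,0,0],[-1.7,-15.9,12.4,-0.03,0,0],[-1.7,-15.9,12.4,-0.03,0,0]]]}}

```text
clock: 13.65
eef_pos: [568.5, 238.3, 70.1]
eef_rot: [2.443, -0.007, 1.602]
wrist_force: [-0.9, 0.1, -0.9]
finger_gap: 12.4
finger_force: 60.0
```

Emit:
{"method": "nudge_tcp", "body": {"segments": [[[0,0,0,0,0,0]]]}}

```text
clock: 13.75
eef_pos: [568.6, 238.4, 70.3]
eef_rot: [2.442, -0.007, 1.602]
wrist_force: [-0.8, -0.3, -0.0]
finger_gap: 12.3
finger_force: 60.0
```

```bash
python3 -c "
from h import *
where();bar(0,14)"
```

```text
bar-seat [ 6.4  1.5 35.7] tilt 40.1 F [-0.8 -0.3 -0. ] M [-0.01  0.33 -0.05] gap 12.3
delta [-1.5, -18.6, 12.4] [-0.034, -0.01, 0.001]
```

```bash
python3 -c "
from h import *
s=manip.read_state();print(s['joints'].round(3),s['effort'].round(1))"
```

```text
[ 0.451  0.384  1.944 -1.04   0.303  1.352] [ -0.1 -49.5 -26.7  -0.5  -0.5   0. ]
```

j4 is at its limit (-1.04) with the wrist near singular. I'll fit the arm's kinematics from logged poses, and measure the gripper's outline, to choose a feasible lean.

Create kin.py:
```python
import numpy as np
from scipy.spatial.transform import Rotation as R
from scipy.optimize import least_squares
def fk(q,p):
    a,d,L2,L3,e,D,c=p
    s=q[1]+q[2];r=a+L2*np.sin(q[1])+L3*np.sin(s)+e*np.cos(s);z=d+L2*np.cos(q[1])+L3*np.cos(s)-e*np.sin(s)
    Q=R.from_euler('z',q[0])*R.from_euler('y',s)*R.from_euler('z',q[3])*R.from_euler('y',q[4])*R.from_euler('z',q[5])*R.from_euler('z',OFF)
    M=Q.as_matrix();w=R.from_euler('z',q[0]).apply([r,c,z])
    return w+D*M[:,2],M
OFF=np.pi/2
LO=np.array([-3.03,-.79,.23,-1.04,0,-2.55]);HI=np.array([3.03,2.21,2.52,4.18,3.07,2.55])
def ik(pos,M,p,q0):
    def f(q):
        x,A=fk(q,p);return np.r_[(x-pos)/100,R.from_matrix(A.T@M).as_rotvec()]
    return least_squares(f,q0,x_scale=.1,bounds=(LO-1.5,HI+1.5)).x
```

Create fit.py:
```python
from kin import *; import kin
from h import *
s=manip.read_state()
D=[([-1.1936,.30046,1.52158,0,1.3207,-.0666],[236.04,-496.48,204.9],[-3.1404,0,.4438]),
([.53,-.03,2.01,-.3,.78,.68],[428.2,230.3,186],[2.69,0,1.605]),
([.4,.32,1.72,-.07,.95,.41],[502.7,234.2,118.5],[2.978,-.007,1.592]),
([.31,.57,1.25,.08,1.58,.28],[539.9,234.7,168.2],[-2.878,-.006,1.592]),
([.27,.81,.88,.14,1.97,.27],[572.1,235.5,189.9],[-2.611,-.006,1.592]),
([.26,.89,.6,.15,2.16,.29],[608.6,235.5,256.6],[-2.623,-.007,1.592]),
([.55,.06,2.08,-.64,.52,1.01],[468.1,234.5,154.7],[2.499,-.001,1.593]),
([-.49,.2,1.66,0,1.28,.01],[460,-203.3,201],[3.14,0,1.071]),
(s["joints"],s["eef_pos"],s["eef_rot"])]
best=None
for off in (np.pi/2,-np.pi/2):
    kin.OFF=off
    e=[R.from_matrix(fk(np.array(q),[0]*7)[1].T@rot(o)).magnitude() for q,x,o in D];print(off,np.round(e,3))
    f=lambda p:np.concatenate([(fk(np.array(q),p)[0]-x) for q,x,o in D])
    r=least_squares(f,[50,300,400,400,0,300,0]);print(np.abs(r.fun).reshape(-1,3).max(1).round(1),r.x.round(1))
    if best is None or max(e)<best[0]:best=(max(e),off,r.x)
np.save("kp.npy",np.r_[best[2],best[1]])
# gripper outline in tool frame
d=np.load("pics/w8.npy");S=np.load("pics/w8s.npy")
T=(cloud("wrist",d,{"eef_pos":S[:3],"eef_rot":S[3:]})-S[:3])@rot(S[3:])
m=(d>0)&(d<230)
for lo in range(-160,20,10):
    k=m&(T[...,2]>lo)&(T[...,2]<lo+10)
    if k.sum()>10:print(lo,k.sum(),"y",np.percentile(T[k][:,1],[1,99]).round(),"x",np.percentile(T[k][:,0],[1,99]).round())
```

```bash
python3 fit.py
```

```text
1.5707963267948966 [0.    0.011 0.007 0.007 0.007 0.009 0.006 0.    0.   ]
[1.9 1.7 2.  1.9 1.5 2.1 2.3 0.9 0.7] [ -8.7 233.5 427.6 457.9  46.4 276.3  37.4]
-1.5707963267948966 [3.142 3.131 3.136 3.14  3.138 3.139 3.14  3.141 3.142]
[1.9 1.7 2.  1.9 1.5 2.1 2.3 0.9 0.7] [ -8.7 233.5 427.6 457.9  46.4 276.3  37.4]
-140 8235 y [-63.  64.] x [22. 34.]
-130 16241 y [-73.  73.] x [17. 34.]
-120 23324 y [-77.  77.] x [ 5. 34.]
-110 8695 y [-79.  79.] x [-7. 34.]
-100 1334 y [-78.  78.] x [-13.  34.]
-90 106 y [-9.  9.] x [-10.  11.]
-80 239 y [-10.  10.] x [-0. 10.]
-70 576 y [-18.  18.] x [-4. 10.]
-60 610 y [-18.  18.] x [-7. 10.]
-50 475 y [-18.  18.] x [-6. 10.]
-40 427 y [-18.  18.] x [-4. 10.]
-30 360 y [-18.  18.] x [-6. 10.]
-20 3806 y [-15.  14.] x [-43.  59.]
-10 356 y [-16.  17.] x [-47.  60.]
```

Create cand.py:
```python
from kin import *; import kin
from h import *
k=np.load("kp.npy");p=k[:7];kin.OFF=k[7]
d=np.load("pics/w6.npy");S=np.load("pics/w6s.npy")
P=cloud("wrist",d,{"eef_pos":S[:3],"eef_rot":S[3:]});q=P[105:220,388:428].reshape(-1,3)
n0=np.array([.8664,.0206,.4988]);c=np.median(q@n0)   # underside: n.x=c, case side smaller
print("underside at hinge dist",H@n0-c)
def lean(t,phi):
    z=np.array([np.sin(t)*np.cos(phi),np.sin(t)*np.sin(phi),-np.cos(t)]);b=np.array([-np.sin(CY),np.cos(CY),0])
    y=np.cross(z,b);y/=np.linalg.norm(y);return np.stack([np.cross(y,z),y,z],1)
q0=manip.read_state()["joints"]
if __name__=="__main__":
  for t in (30,34,36,38,40,42,45):
    for phi in (.024,.15,.3,.42):
        M=lean(np.radians(t),phi);o=[]
        for h in (30,0):
            TCP=SEAT+[0,0,h]+8.3*M[:,2];j=ik(TCP,M,p,q0);o.append(j)
        cl=min(c-n0@(TCP+M@[sx,88.5,-97]) for sx in(-37.5,37.5))
        low=min((TCP+M@[sx,-88.5,-97])[2] for sx in(-37.5,37.5))
        ok=all(np.all(j>LO)&np.all(j<HI) for j in o)
        print(t,phi,ok,"clear",cl.round(1),"low",low.round(),"pitch",np.degrees(np.arcsin(M[:,2]@[-np.sin(CY),np.cos(CY),0])).round(1),o[1].round(2),"j4up",o[0][3].round(2))
```

```bash
python3 cand.py
```

```text
underside at hinge dist 2.4316540345022304
30 0.024 True clear -13.1 low 74.0 pitch 0.0 [ 0.43  0.45  1.87 -0.55  0.39  0.87] j4up -0.47
30 0.15 True clear -13.4 low 72.0 pitch 3.6 [ 0.39  0.44  1.89 -0.38  0.33  0.69] j4up -0.32
30 0.3 True clear -14.6 low 70.0 pitch 7.8 [ 0.35  0.43  1.9  -0.09  0.29  0.37] j4up -0.07
30 0.42 True clear -16.3 low 70.0 pitch 11.1 [0.32 0.43 1.9  0.18 0.29 0.09] j4up 0.15
34 0.024 True clear -6.7 low 65.0 pitch 0.0 [ 0.44  0.45  1.91 -0.78  0.33  1.11] j4up -0.67
34 0.15 True clear -7.3 low 63.0 pitch 4.0 [ 0.4   0.43  1.93 -0.61  0.24  0.91] j4up -0.49
34 0.3 True clear -8.8 low 62.0 pitch 8.8 [ 0.35  0.42  1.94 -0.16  0.18  0.44] j4up -0.12
34 0.42 True clear -10.5 low 61.0 pitch 12.5 [ 0.31  0.42  1.94  0.32  0.19 -0.07] j4up 0.24
36 0.024 True clear -3.4 low 61.0 pitch 0.0 [ 0.45  0.45  1.93 -0.94  0.3   1.26] j4up -0.79
36 0.15 True clear -4.0 low 59.0 pitch 4.2 [ 0.41  0.43  1.95 -0.8   0.21  1.1 ] j4up -0.61
36 0.3 True clear -5.8 low 57.0 pitch 9.2 [ 0.35  0.42  1.96 -0.25  0.13  0.51] j4up -0.16
36 0.42 True clear -7.7 low 56.0 pitch 13.1 [ 
[... 824 characters left out ...]
 0.0 [ 0.47  0.45  1.98 -1.48  0.29  1.82] j4up -1.27
42 0.15 False clear 6.1 low 46.0 pitch 4.8 [ 0.42  0.44  2.   -1.66  0.18  1.96] j4up -1.28
42 0.3 False clear 3.7 low 44.0 pitch 10.5 [ 0.36  0.43  2.02 -2.38  0.06  2.63] j4up -0.9
42 0.42 False clear 1.0 low 43.0 pitch 15.0 [ 0.31  0.43  2.02 -1.09 -0.09  1.31] j4up -1.96
45 0.024 False clear 12.9 low 41.0 pitch 0.0 [ 0.48  0.46  2.   -1.74  0.32  2.08] j4up -1.53
45 0.15 False clear 11.5 low 39.0 pitch 5.1 [ 0.43  0.45  2.03 -2.04  0.22  2.34] j4up -1.72
45 0.3 False clear 8.6 low 37.0 pitch 11.1 [ 0.37  0.43  2.04 -2.54  0.12  2.79] j4up -2.49
45 0.42 False clear 5.5 low 36.0 pitch 15.8 [ 0.3   0.43  2.05 -0.58 -0.15  0.78] j4up -1.0
```

Create c2.py:
```python
from cand import *
qs=q0.copy();qs[3:]=[2.2,.2,-1.9]
for g in (8.3,5):
 for t in (42,45,48,51):
  for phi in (.3,.4,.5,.6,.7):
    M=lean(np.radians(t),phi);o=[]
    for h in (40,25,0):
        TCP=SEAT+[0,0,h]+g*M[:,2];o.append(ik(TCP,M,p,qs))
    cor=[TCP+M@[sx,88.5,-97] for sx in(-37.5,37.5)]
    cl=min(c-n0@x for x in cor)
    low=[(TCP+M@[sx,-88.5,-97]).round() for sx in(-37.5,37.5)]
    ok=[bool(np.all(j>LO)&np.all(j<HI)) for j in o]
    if any(ok) and cl>2.5:print(g,t,phi,ok,"clear",cl.round(1),"low",low[0],low[1][1:],"pitch",np.degrees(np.arcsin(M[:,2]@[-np.sin(CY),np.cos(CY),0])).round(1),o[2].round(2),"j4,5,6 up",o[0][3:].round(2))
```

```bash
python3 c2.py
```

```text
underside at hinge dist 2.4316540345022304
8.3 45 0.4 [True, True, True] clear 6.1 low [442. 175.  36.] [247.  51.] pitch 15.0 [ 0.31  0.43  2.05  2.69  0.14 -2.48] j4,5,6 up [ 2.03  0.07 -1.82]
8.3 45 0.5 [True, True, True] clear 3.1 low [445. 170.  36.] [240.  54.] pitch 18.9 [ 0.27  0.44  2.05  2.17  0.2  -2.  ] j4,5,6 up [ 1.68  0.16 -1.49]
8.3 48 0.4 [True, True, False] clear 10.9 low [443. 174.  30.] [245.  44.] pitch 15.8 [ 0.31  0.44  2.08  2.84  0.22 -2.65] j4,5,6 up [ 2.62  0.13 -2.43]
8.3 48 0.5 [True, True, True] clear 7.6 low [446. 169.  29.] [239.  47.] pitch 19.9 [ 0.26  0.45  2.07  2.41  0.27 -2.26] j4,5,6 up [ 2.09  0.2  -1.93]
8.3 48 0.6 [True, True, True] clear 3.9 low [449. 164.  29.] [232.  51.] pitch 23.9 [ 0.22  0.45  2.06  2.1   0.33 -1.98] j4,5,6 up [ 1.82  0.29 -1.69]
8.3 51 0.5 [True, True, True] clear 12.1 low [447. 167.  22.] [237.  40.] pitch 20.9 [ 0.26  0.46  2.09  2.55  0.34 -2.42] j4,5,6 up [ 2.35  0.27 -2.21]
8.3 51 0.6 [True, True, True] clear 8.1 low [451. 163.  22.] [230.  44.] pitch 25.0 [ 0.21  0.47  2.08  2.26  0.39 -2.16] j4,5,6 up [ 2.05  0.
[... 664 characters left out ...]
7.  31.] [237.  49.] pitch 19.9 [ 0.26  0.44  2.08  2.4   0.26 -2.25] j4,5,6 up [ 2.08  0.2  -1.92]
5 48 0.6 [True, True, True] clear 4.6 low [447. 163.  31.] [231.  53.] pitch 23.9 [ 0.21  0.44  2.07  2.09  0.33 -1.97] j4,5,6 up [ 1.81  0.29 -1.68]
5 51 0.5 [True, True, True] clear 13.1 low [445. 166.  24.] [236.  42.] pitch 20.9 [ 0.26  0.45  2.1   2.54  0.34 -2.41] j4,5,6 up [ 2.34  0.27 -2.2 ]
5 51 0.6 [True, True, True] clear 8.9 low [449. 161.  24.] [229.  46.] pitch 25.0 [ 0.2   0.46  2.09  2.25  0.39 -2.16] j4,5,6 up [ 2.03  0.34 -1.93]
5 51 0.7 [True, True, True] clear 4.4 low [452. 157.  24.] [222.  51.] pitch 29.1 [ 0.16  0.47  2.07  2.01  0.46 -1.95] j4,5,6 up [ 1.82  0.43 -1.74]
```

Model result: a straight lean under the lid either hits the lid with the gripper body or exceeds j4. A regrasp pitched 20° along the bar, with lean 48° and azimuth 0.5, is reachable with about 8 mm of clearance. I'll back out, set the probe down where it lay and regrasp it.

```bash
python3 -c "
from h import *
M=tool(36);go(SEAT+[-70,0,100]+8.3*M[:,2],M);go([440,50,240],tool(18,-.22))"
```

```text
delta [1.3, -17.7, -98.4] [0.071, -0.01, 0.002]
delta [-183.1, 7.1, -217.3] [0.382, -0.129, 0.218]
```

Emit:
{"method": "nudge_tcp", "body": {"segments": [[[0,-2,-30,0.03,0,0],[0,-6,-60,0.07,0,0],[1,-17,-98,0.07,0,0],[-40,-12,-140,0.15,-0.04,0.07],[-80,-6,-160,0.22,-0.07,0.12]]]}}

```text
clock: 14.25
eef_pos: [462.5, 158.5, 188.4]
eef_rot: [2.667, -0.018, 1.467]
wrist_force: [1.1, -0.6, -0.1]
finger_gap: 12.8
finger_force: 60.0
```

```bash
python3 -c "
from h import *
where();go([440,50,240],tool(18,-.22))"
```

```text
bar-seat [-98.1 -78.  154.8] tilt 27.2 F [ 1.1 -0.6 -0.1] M [-0.05  0.19 -0.1 ] gap 12.8
delta [-109.3, 14.6, -52.7] [0.159, -0.061, 0.1]
```

Emit:
{"method": "nudge_tcp", "body": {"segments": [[[-45,6,-30,0.06,-0.02,0.04],[-90,12,-50,0.13,-0.05,0.08],[-109,15,-53,0.16,-0.06,0.1]]]}}

```text
clock: 14.55
eef_pos: [441.7, 47.4, 242.2]
eef_rot: [2.823, -0.0, 1.346]
wrist_force: [0.0, 0.5, -1.5]
finger_gap: 12.4
finger_force: 60.0
```

```bash
python3 -c "
from h import *
go([467.4,-202.7,205],tool(0,-.5186))"
```

```text
delta [-238.1, 65.1, 60.6] [0.316, -0.047, 0.291]
```

Emit:
{"method": "nudge_tcp", "body": {"segments": [[[-48,13,12,0.06,-0.01,0.06],[-95,26,24,0.13,-0.02,0.12],[-143,39,36,0.19,-0.03,0.18],[-190,52,48,0.25,-0.04,0.24],[-238,65,60,0.316,-0.047,0.291]]]}}

```text
clock: 15.05
eef_pos: [467.0, -198.8, 203.2]
eef_rot: [-3.139, 0.002, 1.052]
wrist_force: [1.1, 1.0, 0.1]
finger_gap: 12.4
finger_force: 60.0
```

Emit:
{"method": "nudge_tcp", "body": {"segments": [[[0,0,0,0,0,0]]]}}

```text
clock: 15.15
eef_pos: [467.0, -201.3, 200.7]
eef_rot: [-3.135, 0.003, 1.049]
wrist_force: [0.9, 0.5, -1.5]
finger_gap: 12.4
finger_force: 60.0
```

```bash
python3 -c "
from h import *
go([467.4,-202.7,3],tool(0,-.5186))"
```

```text
delta [-0.5, 2.4, 197.7] [-0.007, 0.003, -0.004]
```

Emit:
{"method": "nudge_tcp", "body": {"segments": [[[0,1,50,-0.005,0,0],[0,2,100,-0.005,0,0],[0,2,150,-0.005,0,0],[0,2,180,-0.005,0,0],[0,2,185,-0.005,0,0]]]}}

```text
clock: 15.65
eef_pos: [466.9, -196.6, 15.2]
eef_rot: [-3.14, 0.002, 1.056]
wrist_force: [0.2, -0.5, -0.2]
finger_gap: 12.7
finger_force: 60.0
```

Emit:
{"method": "nudge_tcp", "body": {"segments": [[[0,0,0,0,0,0]]]}}

```text
clock: 15.75
eef_pos: [468.8, -197.6, 18.6]
eef_rot: [3.138, 0.002, 1.055]
wrist_force: [-0.3, 0.4, -0.0]
finger_gap: 12.9
finger_force: 60.0
```

```bash
python3 -c "
from h import *
go([467.4,-202.7,2.5],tool(0,-.5186))"
```

```text
delta [-5.1, 1.2, 16.1] [0.004, 0.002, 0.003]
```

Emit:
{"method": "nudge_tcp", "body": {"segments": [[[-2,0,8,0,0,0],[-2,0,13,0,0,0],[-2,0,15.5,0,0,0],[-2,0,15.5,0,0,0]]]}}

```text
clock: 16.15
eef_pos: [467.8, -199.7, 2.9]
eef_rot: [3.137, 0.002, 1.055]
wrist_force: [0.9, -0.7, -0.5]
finger_gap: 12.5
finger_force: 60.0
```

Emit:
{"method": "nudge_tcp", "body": {"segments": [[[0,0,0,0,0,0],[0,0,0,0,0,0],[0,0,0,0,0,0],[0,0,0,0,0,0]]], "finger_gap": 46}}

```text
clock: 16.55
eef_pos: [467.8, -199.7, 2.9]
eef_rot: [3.137, 0.002, 1.055]
wrist_force: [-0.4, 0.0, -0.8]
finger_gap: 40.9
finger_force: 0.0
```

Run:
```python
from cand import *
s=manip.read_state();e=s["eef_pos"];C=rot(s["eef_rot"]);print(C[:,0])
# bar: along tool x, centre at TCP
yaw=np.arctan2(-C[0,0],C[1,0]);b=np.array([-np.sin(yaw),np.cos(yaw),0]);print("yaw",yaw)
a=np.radians(19.9);z=np.sin(a)*b-np.cos(a)*np.array([0,0,1]);y=np.cross(z,b);y/=np.linalg.norm(y);M=np.stack([np.cross(y,z),y,z],1)
ctr=np.array([e[0],e[1],10.])
for g in (100,-6):
    T=ctr-g*M[:,2];print("TCP",T.round(1));go(T,M);print(ik(T,M,p,q0).round(2))
```

```text
underside at hinge dist 2.2836020663586396
[ 0.49322134  0.86990193 -0.00182748]
yaw -0.5157899286583983
TCP [ 451.  -229.3  104. ]
delta [-34.2, 0.4, -101.1] [0.004, 0.349, 0.001]
[-0.73  0.35  1.75  0.37  1.14 -0.39]
TCP [ 468.8 -197.9    4.4]
delta [2.0, 0.0, -1.5] [0.004, 0.349, 0.001]
[-0.66  0.51  1.81  0.43  0.93 -0.42]
```

Emit:
{"method": "nudge_tcp", "body": {"segments": [[[0,0,-25,0,0,0],[0,0,-30,0,0.13,0],[0,0,-30,0,0.26,0],[0,0,-30,0,0.349,0],[0,0,-30,0,0.349,0]]], "finger_gap": 46}}

```text
clock: 17.05
eef_pos: [466.9, -200.7, 32.4]
eef_rot: [3.138, -0.349, 1.053]
wrist_force: [-0.4, -0.1, 0.5]
finger_gap: 46.1
finger_force: 0.0
```

```bash
python3 -c "
from h import *
s=manip.read_state();C=rot(s['eef_rot']);e=np.array([467.8,-199.7,10]);a=np.radians(19.9);b=np.array([.4932,.8699,0]);z=np.sin(a)*b-np.cos(a)*np.array([0,0,1]);y=np.cross(z,b);y/=np.linalg.norm(y);M=np.stack([np.cross(y,z),y,z],1)
go(e+4.8*z,M)"
```

```text
delta [-6.4, 0.2, 26.3] [0.004, -0.002, -0.002]
```

Emit:
{"method": "nudge_tcp", "body": {"segments": [[[-3,0,12,0,0,0],[-6.4,0,22,0,0,0],[-6.4,0,26.3,0,0,0],[-6.4,0,26.3,0,0,0]]]}}

```text
clock: 17.45
eef_pos: [469.1, -196.1, 4.9]
eef_rot: [3.139, -0.347, 1.057]
wrist_force: [-0.0, -0.8, -0.0]
finger_gap: 46.0
finger_force: 0.0
```

Emit:
{"method": "nudge_tcp", "body": {"segments": [[[0,0,0,0,0,0],[0,0,0,0,0,0],[0,0,0,0,0,0],[0,0,0,0,0,0],[0,0,0,0,0,0]]], "finger_gap": 0, "clamp_n": 60}}

```text
clock: 17.95
eef_pos: [469.3, -197.2, 6.0]
eef_rot: [3.137, -0.347, 1.056]
wrist_force: [0.2, -0.6, 1.6]
finger_gap: 12.4
finger_force: 60.0
```

Emit:
{"method": "nudge_tcp", "body": {"segments": [[[0,0,0,0,0,0],[0,0,0,0,0,0]]]}}

```text
clock: 18.15
eef_pos: [469.3, -197.2, 6.0]
eef_rot: [3.137, -0.347, 1.056]
wrist_force: [0.1, 0.6, 3.1]
finger_gap: 12.5
finger_force: 60.0
```

```bash
python3 -c "
from h import *
go([440,-150,230],lambda:0) if 0 else None
s=manip.read_state();C=rot(s['eef_rot']);print((C.T@[0,0,200]).round(1))"
```

```text
[  68.     0.8 -188.1]
```

Emit:
{"method": "nudge_tcp", "body": {"segments": [[[-5,0,-14,0,0,0],[-20,0,-55,0,0,0],[-37,0,-100,0,0,0],[-53,0,-145,0,0,0],[-70,0,-190,0,0,0]]]}}

```text
clock: 18.65
eef_pos: [402.9, -311.5, 163.0]
eef_rot: [3.137, -0.346, 1.056]
wrist_force: [0.6, 0.3, -1.1]
finger_gap: 12.7
finger_force: 60.0
```

Run:
```python
from h import *
s=manip.read_state();p,d=manip.camera("wrist");S=np.r_[s["eef_pos"],s["eef_rot"]]
cv2.imwrite("pics/w10.png",p[...,::-1])
T=(cloud("wrist",d,s)-S[:3])@rot(S[3:])
m=np.zeros(d.shape,bool);m[100:290,270:370]=1;m&=(d>0)&(T[...,2]<30)&(T[...,2]>-60)&(abs(T[...,1])<12)
q=T[m];print("x",np.percentile(q[:,0],[1,99]))
for lo in range(5,75,8):
    w=q[(q[:,0]>lo)&(q[:,0]<lo+8)]
    if len(w)>5:print(lo+4,len(w),"y",np.percentile(w[:,1],[2,98]).round(1),"ztop",np.percentile(w[:,2],10).round(1))
```

```text
x [-24.1869171   56.49366796]
9 1358 y [-11.7  11.7] ztop -55.6
17 285 y [-7.   6.3] ztop -5.9
25 273 y [-7.   6.1] ztop -2.9
33 281 y [-7.   6.1] ztop -0.2
41 283 y [-8.6  8.2] ztop 2.4
49 405 y [-10.    9.2] ztop 2.0
57 214 y [-9.3  8.5] ztop 4.4
```

Add to cand.py:
```python
MH=lean(np.radians(48),.5);B=np.array([-np.sin(CY),np.cos(CY),0])
def hb(dx,dz,dy=1.5): return SEAT+np.array([dx,0,dz])+dy*B+4.3*MH[:,2]
def at():
    s=manip.read_state();C=rot(s["eef_rot"]);print("bar-seat",(s["eef_pos"]-4.3*C[:,2]-1.5*B-SEAT).round(1),"rotres",R.from_matrix(C.T@MH).as_rotvec().round(3),"j",s["joints"].round(2),"F",s["wrist_force"].round(1),"gap",round(s["finger_gap"],1))
```

Run:
```python
from cand import *
from scipy.spatial.transform import Slerp
s=manip.read_state();C=rot(s["eef_rot"]);q=s["joints"];print(q.round(2))
way=[(s["eef_pos"],0),(np.array([440,0,250.]),.35),(np.array([440,100,250.]),.6),(hb(-70,100),1),(hb(0,28),1),(hb(0,0),1)]
sl=Slerp([0,1],R.from_matrix([C,MH]))
for (a,u),(b,v) in zip(way,way[1:]):
    for f in (.25,.5,.75,1.):
        q=ik(a+(b-a)*f,sl(u+(v-u)*f).as_matrix(),p,q)
        print(q.round(2),bool(np.all(q>LO)&np.all(q<HI)))
    print("--")
print("ang",R.from_matrix(C.T@MH).magnitude())
go(np.array([440,0,250.]),sl(.35).as_matrix())
```

```text
underside at hinge dist 2.2785682062046817
[-0.91  0.31  1.64  0.33  1.33 -0.49]
[-0.81  0.16  1.78  0.38  1.27 -0.48] True
[-0.69  0.02  1.89  0.42  1.22 -0.43] True
[-0.53 -0.1   1.97  0.45  1.16 -0.34] True
[-0.33 -0.19  2.01  0.45  1.08 -0.21] True
--
[-0.27 -0.22  2.04  0.45  1.02 -0.2 ] True
[-0.2  -0.24  2.07  0.46  0.96 -0.2 ] True
[-0.13 -0.26  2.1   0.46  0.89 -0.19] True
[-0.06 -0.28  2.12  0.45  0.83 -0.17] True
--
[ 0.04 -0.22  2.17  0.49  0.64 -0.22] True
[ 0.14 -0.14  2.2   0.56  0.45 -0.3 ] True
[ 0.24 -0.04  2.22  0.74  0.27 -0.51] True
[ 0.32  0.08  2.21  1.41  0.14 -1.2 ] True
--
[ 0.3   0.15  2.18  1.73  0.15 -1.53] True
[ 0.29  0.23  2.15  1.95  0.17 -1.77] True
[ 0.28  0.3   2.12  2.1   0.19 -1.93] True
[ 0.26  0.37  2.08  2.2   0.22 -2.04] True
--
[ 0.26  0.39  2.08  2.26  0.23 -2.1 ] True
[ 0.26  0.4   2.08  2.31  0.24 -2.16] True
[ 0.26  0.42  2.08  2.36  0.25 -2.21] True
[ 0.26  0.44  2.08  2.41  0.26 -2.25] True
--
ang 0.9328853627290207
delta [304.0, -123.2, 20.6] [-0.186, 0.076, -0.257]
```

All reachable, with continuous joints. Going.

Emit:
{"method": "nudge_tcp", "body": {"segments": [[[43,-17,-15,-0.03,0.01,-0.04],[86,-35,-15,-0.06,0.02,-0.08],[130,-52,-5,-0.08,0.03,-0.12],[173,-70,3,-0.11,0.04,-0.16],[216,-88,12,-0.14,0.055,-0.2]]]}}

```text
clock: 19.2
eef_pos: [429.3, -85.1, 223.3]
eef_rot: [2.916, -0.379, 1.277]
wrist_force: [1.2, 0.7, -0.9]
finger_gap: 12.5
finger_force: 60.0
```

Emit:
{"method": "nudge_tcp", "body": {"segments": [[[44,-18,4,-0.03,0.01,-0.04],[88,-35,9,-0.05,0.02,-0.06],[88,-35,9,-0.05,0.02,-0.06]]]}}

```text
clock: 19.5
eef_pos: [423.6, 10.8, 241.2]
eef_rot: [2.84, -0.383, 1.351]
wrist_force: [0.7, 0.1, -1.5]
finger_gap: 12.5
finger_force: 60.0
```

```bash
cat > nxt.py <<'E'
import sys
from cand import *
from scipy.spatial.transform import Slerp
a=eval(sys.argv[1]);C=rot(manip.read_state()["eef_rot"])
at();f=float(sys.argv[2]);go(a,Slerp([0,1],R.from_matrix([C,MH]))(f).as_matrix())
E
python3 nxt.py '[440,100,250]' .4
```

```text
underside at hinge dist 2.338774965008838
bar-seat [-134.8 -228.6  204. ] rotres [-0.345  0.133 -0.473] j [-0.31 -0.22  2.05  0.45  1.07 -0.2 ] F [ 0.7  0.1 -1.5] gap 12.5
delta [87.3, -10.9, 23.6] [-0.138, 0.053, -0.189]
```

Emit:
{"method": "nudge_tcp", "body": {"segments": [[[43,-5,12,-0.07,0.03,-0.09],[87,-11,24,-0.138,0.053,-0.189],[87,-11,24,-0.138,0.053,-0.189]]]}}

```text
clock: 19.8
eef_pos: [440.6, 99.5, 248.2]
eef_rot: [2.626, -0.356, 1.561]
wrist_force: [0.2, -0.6, -1.4]
finger_gap: 12.8
finger_force: 60.0
```

```bash
python3 nxt.py 'hb(-70,100)' 1
```

```text
underside at hinge dist 2.4006705155167083
bar-seat [-118.3 -140.   210.7] rotres [-0.208  0.079 -0.282] j [-0.06 -0.27  2.12  0.46  0.82 -0.19] F [ 0.2 -0.6 -1.4] gap 12.8
delta [93.4, -33.6, 155.9] [-0.208, 0.079, -0.282]
```

Emit:
{"method": "nudge_tcp", "body": {"segments": [[[23,-8,38,-0.05,0.02,-0.07],[46,-16,77,-0.1,0.04,-0.14],[70,-25,115,-0.155,0.06,-0.21],[93,-33,155,-0.208,0.079,-0.282],[93,-33,155,-0.208,0.079,-0.282]]]}}

```text
clock: 20.3
eef_pos: [488.9, 228.5, 149.7]
eef_rot: [2.345, -0.269, 1.83]
wrist_force: [0.7, -0.9, 0.3]
finger_gap: 12.6
finger_force: 60.0
```

Emit:
{"method": "nudge_tcp", "body": {"segments": [[[0,0,0,0,0,0]]]}}

```text
clock: 20.4
eef_pos: [488.5, 228.4, 149.2]
eef_rot: [2.347, -0.27, 1.829]
wrist_force: [0.0, -0.6, -0.7]
finger_gap: 12.1
finger_force: 60.0
```

```bash
python3 nxt.py 'hb(-70,100)' 1;python3 nxt.py 'hb(0,28)' 1
```

```text
underside at hinge dist 2.504633507700305
bar-seat [-71.  -11.4 111.1] rotres [-0.011 -0.008 -0.028] j [ 0.28  0.04  2.21  1.16  0.18 -0.94] F [ 0.  -0.6 -0.7] gap 12.1
delta [7.4, -6.9, 12.2] [-0.011, -0.008, -0.028]
underside at hinge dist 2.504633507700305
bar-seat [-71.  -11.4 111.1] rotres [-0.011 -0.008 -0.028] j [ 0.28  0.04  2.21  1.16  0.18 -0.94] F [ 0.  -0.6 -0.7] gap 12.1
delta [-29.1, -5.6, 105.8] [-0.011, -0.008, -0.028]
```

Add to cand.py:
```python
MH=lean(np.radians(50),.485)
```

Run:
```python
from cand import *
q=q0
ll=0
for dx,dz in ((-71,111),(-50,75),(-30,45),(-14,24),(-5,18),(0,13),(0,6),(0,-1)):
    T=hb(dx,dz);q=ik(T,MH,p,q);cor=[T+MH@[sx,88.5,-97] for sx in(-37.5,37.5)]
    print(dx,dz,q.round(2),bool(np.all(q>LO)&np.all(q<HI)),"clear",[(c-n0@x).round(1) for x in cor],cor[0].round(),cor[1].round(),"low",min((T+MH@[sx,-88.5,-97])[2] for sx in(-37.5,37.5)).round())
print(np.degrees(np.arcsin(MH[:,2]@B)))
go(hb(-50,75),MH);go(hb(-14,24),MH)
```

```text
underside at hinge dist 2.504633507700305
-71 111 [ 0.33  0.05  2.23  1.61  0.12 -1.41] True clear [np.float64(18.3), np.float64(25.8)] [494. 172. 267.] [473. 242. 285.] low 138.0
-50 75 [ 0.31  0.18  2.2   2.21  0.17 -2.03] True clear [np.float64(18.1), np.float64(25.5)] [515. 172. 231.] [494. 242. 249.] low 102.0
-30 45 [ 0.29  0.29  2.16  2.42  0.23 -2.25] True clear [np.float64(15.7), np.float64(23.2)] [535. 172. 201.] [514. 242. 219.] low 72.0
-14 24 [ 0.28  0.36  2.13  2.5   0.27 -2.34] True clear [np.float64(12.3), np.float64(19.8)] [551. 172. 180.] [530. 242. 198.] low 51.0
-5 18 [ 0.27  0.39  2.11  2.49  0.27 -2.34] True clear [np.float64(7.5), np.float64(15.0)] [560. 172. 174.] [539. 242. 192.] low 45.0
0 13 [ 0.27  0.41  2.1   2.5   0.28 -2.35] True clear [np.float64(5.7), np.float64(13.2)] [565. 172. 169.] [544. 242. 187.] low 40.0
0 6 [ 0.27  0.43  2.1   2.54  0.29 -2.39] True clear [np.float64(9.2), np.float64(16.6)] [565. 172. 162.] [544. 242. 180.] low 33.0
0 -1 [ 0.27  0.45  2.09  2.57  0.31 -2.42] True clear [np.float64(12.7), np.float64(20.1)] [565. 172. 155.] [544. 242. 173.] low 26.0
19.923807354250727
delta [-4.2, -9.4, 41.9] [-0.048, -0.007, -0.042]
delta [-26.7, -18.4, 99.5] [-0.048, -0.007, -0.042]
```

Emit:
{"method": "nudge_tcp", "body": {"segments": [[[-1,-2,10,-0.015,0,-0.015],[-2,-5,20,-0.03,0,-0.03],[-3,-7,31,-0.048,-0.007,-0.042],[-4,-9.4,42,-0.048,-0.007,-0.042],[-4,-9.4,42,-0.048,-0.007,-0.042]]]}}

```text
clock: 20.9
eef_pos: [511.2, 239.3, 116.3]
eef_rot: [2.287, -0.236, 1.853]
wrist_force: [0.7, 0.6, -0.3]
finger_gap: 12.7
finger_force: 60.0
```

Emit:
{"method": "nudge_tcp", "body": {"segments": [[[0,0,0,0,0,0]]]}}

```text
clock: 21.0
eef_pos: [510.7, 239.3, 115.2]
eef_rot: [2.289, -0.236, 1.852]
wrist_force: [0.2, 0.5, -1.3]
finger_gap: 12.2
finger_force: 60.0
```

```bash
python3 -c "
from cand import *
at();go(hb(-50,75),MH);go(hb(-14,24),MH)"
```

```text
underside at hinge dist 2.526497842447725
bar-seat [-49.   -0.4  77. ] rotres [ 0.004  0.    -0.001] j [ 0.31  0.17  2.2   2.22  0.17 -2.03] F [ 0.2  0.5 -1.3] gap 12.2
delta [0.2, -2.1, 0.7] [0.004, 0.0, -0.001]
delta [-21.5, -14.9, 57.8] [0.004, 0.0, -0.001]
```

Tracking is good. Next I'll go to just above and in front of the clips.

Emit:
{"method": "nudge_tcp", "body": {"segments": [[[-7,-5,19,0,0,0],[-14,-10,38,0,0,0],[-21.5,-15,58,0.004,0,0],[-21.5,-15,58,0.004,0,0]]]}}

```text
clock: 21.4
eef_pos: [545.5, 240.0, 61.2]
eef_rot: [2.295, -0.237, 1.853]
wrist_force: [-0.6, -0.7, -0.9]
finger_gap: 12.5
finger_force: 60.0
```

Emit:
{"method": "nudge_tcp", "body": {"segments": [[[0,0,0,0,0,0]]]}}

```text
clock: 21.5
eef_pos: [544.9, 240.3, 62.7]
eef_rot: [2.294, -0.236, 1.854]
wrist_force: [-0.7, 0.1, -0.5]
finger_gap: 12.3
finger_force: 60.0
```

Run:
```python
from cand import *
at();go(hb(-5,18),MH);go(hb(0,13),MH)
p_,d=manip.camera("wrist");s=manip.read_state();cv2.imwrite("pics/w11.png",p_[...,::-1])
P=cloud("wrist",d,s)
Q=P.reshape(-1,3)
# clip tops in this view
for yc in (268.5,205):
    k=(abs(Q[:,1]-yc)<5)&(Q[:,2]>49)&(Q[:,2]<57)&(abs(Q[:,0]-557)<20)
    if k.sum()>5:print(yc,k.sum(),np.percentile(Q[k],[2,50,98],0).round(1).tolist())
# bar top line by slices in y
for y0 in range(190,300,12):
    k=(abs(Q[:,1]-y0)<6)&(abs(Q[:,0]-543)<16)&(Q[:,2]>58)&(Q[:,2]<85)
    if k.sum()>20:print(y0,k.sum(),"x",np.percentile(Q[k][:,0],[2,98]).round(1),"ztop",np.percentile(Q[k][:,2],95).round(1))
```

```text
underside at hinge dist 2.524857214946678
bar-seat [-14.8   0.6  24.5] rotres [-0.001 -0.001 -0.001] j [ 0.28  0.36  2.13  2.5   0.26 -2.34] F [-0.7  0.1 -0.5] gap 12.3
delta [-4.7, 1.9, 10.6] [-0.001, -0.001, -0.001]
delta [-7.2, 1.7, 17.2] [-0.001, -0.001, -0.001]
268.5 121 [[541.0, 264.1, 50.0], [568.4, 268.6, 52.7], [570.8, 273.3, 54.8]]
205 24 [[542.9, 200.4, 51.1], [544.2, 203.9, 53.5], [570.7, 209.3, 54.6]]
202 367 x [535.6 547.4] ztop 72.5
214 426 x [535.2 546.7] ztop 72.4
226 400 x [534.5 544.5] ztop 72.7
238 449 x [531.7 543.9] ztop 82.7
250 590 x [528.  547.6] ztop 82.1
262 395 x [533.9 543.5] ztop 72.5
274 387 x [533.6 543.6] ztop 72.4
286 582 x [527.9 543. ] ztop 77.7
298 198 x [528.  540.9] ztop 77.7
```

View pics/w11.png

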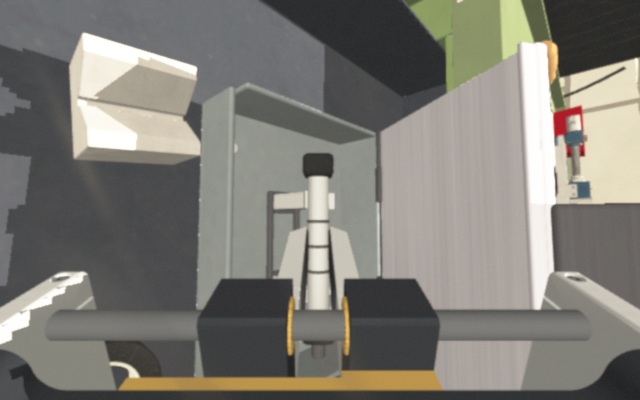

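The bar is level and parallel to the clips; the far clip shows at (300,200) just behind it. The bar is 15 mm in front of and 24 mm above the seat, matching the model. Moving over the seat and pressing.

Emit:
{"method": "nudge_tcp", "body": {"segments": [[[-2.4,1,5,0,0,0],[-4.7,1.9,10.6,0,0,0],[-7.2,1.7,17.2,0,0,0],[-7.2,1.7,17.2,0,0,0]]]}}

```text
clock: 21.95
eef_pos: [560.5, 240.2, 50.5]
eef_rot: [2.293, -0.235, 1.854]
wrist_force: [3.5, 0.3, 1.8]
finger_gap: 12.7
finger_force: 60.0
```

Emit:
{"method": "nudge_tcp", "body": {"segments": [[[0,0,0,0,0,0]]]}}

```text
clock: 22.05
eef_pos: [560.0, 240.1, 50.5]
eef_rot: [2.293, -0.235, 1.854]
wrist_force: [4.1, 0.4, 1.4]
finger_gap: 12.3
finger_force: 60.0
```

```bash
python3 -c "
from cand import *
at()
for z in (8,4,0,-1.5): go(hb(0,z),MH)"
```

```text
underside at hinge dist 2.524982995419691
bar-seat [ 0.4  0.4 12.3] rotres [-0.001 -0.     0.   ] j [ 0.27  0.41  2.1   2.52  0.28 -2.36] F [4.1 0.4 1.4] gap 12.3
delta [-1.3, -3.4, 2.4] [-0.001, -0.0, 0.0]
delta [-2.2, -6.3, 5.0] [-0.001, -0.0, 0.0]
delta [-3.1, -9.2, 7.5] [-0.001, -0.0, 0.0]
delta [-3.5, -10.3, 8.5] [-0.001, -0.0, 0.0]
```

Emit:
{"method": "nudge_tcp", "body": {"segments": [[[-0.8,-1.5,2.2,0,0,0],[-1.5,-4,4,0,0,0],[-2.2,-6,5.4,0,0,0]]]}}

```text
clock: 22.35
eef_pos: [559.7, 239.9, 41.9]
eef_rot: [2.294, -0.235, 1.854]
wrist_force: [0.8, 0.6, -0.9]
finger_gap: 12.4
finger_force: 60.0
```

```bash
python3 -c "
from cand import *
at()
for z in (0,-1.5): go(hb(0,z),MH)"
```

```text
underside at hinge dist 2.524732580933346
bar-seat [0.  0.1 3.7] rotres [-0.001 -0.     0.001] j [ 0.27  0.43  2.1   2.56  0.3  -2.41] F [ 0.8  0.6 -0.9] gap 12.4
delta [-1.0, -2.7, 2.3] [-0.001, -0.0, 0.001]
delta [-1.3, -3.8, 3.3] [-0.001, -0.0, 0.001]
```

Emit:
{"method": "nudge_tcp", "body": {"segments": [[[-0.5,-1.4,1.2,0,0,0],[-1,-2.7,2.3,0,0,0],[-1,-2.7,2.3,0,0,0]]]}}

```text
clock: 22.65
eef_pos: [559.8, 239.6, 38.2]
eef_rot: [2.294, -0.235, 1.853]
wrist_force: [2.4, -0.2, 0.4]
finger_gap: 12.8
finger_force: 60.0
```

```bash
python3 -c "
from cand import *
at()
for z in (-1.,-2): go(hb(0,z),MH)"
```

```text
underside at hinge dist 2.524680111397174
bar-seat [ 0.1 -0.2 -0. ] rotres [-0.001  0.     0.   ] j [ 0.27  0.44  2.1   2.57  0.3  -2.42] F [ 2.4 -0.2  0.4] gap 12.8
delta [-0.0, -0.8, 0.6] [-0.001, 0.0, 0.0]
delta [-0.3, -1.5, 1.2] [-0.001, 0.0, 0.0]
```

Model height is the seat, but no saddle reaction yet. I'll press a little further until there is a firm push back.

Emit:
{"method": "nudge_tcp", "body": {"segments": [[[-0.2,-0.8,0.6,0,0,0],[-0.3,-1.5,1.2,0,0,0],[-0.3,-1.5,1.2,0,0,0]]]}}

```text
clock: 22.95
eef_pos: [560.5, 239.8, 38.0]
eef_rot: [2.29, -0.236, 1.854]
wrist_force: [-5.7, -7.2, 17.9]
finger_gap: 12.5
finger_force: 60.0
```

```bash
python3 -c "
from cand import *
at()"
```

```text
underside at hinge dist 2.5260974024930647
bar-seat [ 0.8  0.1 -0.3] rotres [ 0.002 -0.001  0.   ] j [ 0.27  0.45  2.1   2.58  0.31 -2.43] F [-5.7 -7.2 17.9] gap 12.5
```

The saddle pushed back with 18 N, so the bar is home. Unload, release and check.

Emit:
{"method": "nudge_tcp", "body": {"segments": [[[0.2,1,-0.8,0,0,0],[0.2,1,-0.8,0,0,0]]]}}

```text
clock: 23.15
eef_pos: [560.1, 239.7, 38.2]
eef_rot: [2.293, -0.235, 1.854]
wrist_force: [3.1, -2.0, 6.3]
finger_gap: 12.5
finger_force: 60.0
```

Emit:
{"method": "nudge_tcp", "body": {"segments": [[[0,0,0,0,0,0],[0,0,0,0,0,0],[0,0,0,0,0,0],[0,0,0,0,0,0]]], "finger_gap": 26}}

```text
clock: 23.55
eef_pos: [559.4, 239.7, 37.2]
eef_rot: [2.295, -0.235, 1.854]
wrist_force: [-0.1, -0.1, -0.2]
finger_gap: 25.8
finger_force: 0.0
```

Emit:
{"method": "nudge_tcp", "body": {"segments": [[[0,0,-15,0,0,0],[0,0,-45,0,0,0],[0,0,-90,0,0,0],[0,0,-120,0,0,0],[0,0,-120,0,0,0]]]}}

```text
clock: 24.05
eef_pos: [477.4, 196.2, 116.9]
eef_rot: [2.292, -0.234, 1.855]
wrist_force: [0.1, 0.3, 0.2]
finger_gap: 25.9
finger_force: 0.0
```

Run:
```python
from cand import *
s=manip.read_state();p_,d=manip.camera("wrist");print(s["joints"].round(2))
P=cloud("wrist",d,s);np.save("pics/w12.npy",P);cv2.imwrite("pics/w12.png",p_[...,::-1])
Q=P.reshape(-1,3)
for y0 in range(178,300,12):
    k=(abs(Q[:,1]-y0)<6)&(abs(Q[:,0]-557)<14)&(Q[:,2]>30)&(Q[:,2]<75)
    if k.sum()>10:print(y0,k.sum(),"x",np.percentile(Q[k][:,0],[2,98]).round(1),"ztop",np.percentile(Q[k][:,2],95).round(1))
lid()
p_,d=manip.camera("scene");cv2.imwrite("pics/s12.png",p_[...,::-1])
a=cv2.resize(p_[120:380,225:425,::-1],None,fx=2.3,fy=2.3,interpolation=cv2.INTER_CUBIC);cv2.imwrite("pics/s12c.png",a);np.save("pics/s12.npy",cloud("scene",d))
```

```text
underside at hinge dist 2.5256762760189986
[ 0.21  0.07  2.31  2.    0.23 -1.89]
178 172 x [545.9 560.1] ztop 52.9
190 207 x [546.3 560.9] ztop 52.5
202 328 x [543.6 570.7] ztop 53.3
214 189 x [544.8 569.6] ztop 50.2
226 161 x [550.5 562.8] ztop 47.4
238 161 x [550.  562.9] ztop 47.4
250 158 x [549.7 562.2] ztop 47.5
262 268 x [543.3 569.9] ztop 52.1
274 224 x [543.4 570.2] ztop 52.2
286 234 x [543.7 558.9] ztop 52.5
298 53 x [543.9 557.4] ztop 52.5
scene 566 279 lid deg 34.52 [555. 137. 176.] [576. 334. 193.]
side 588 385 lid deg 60.08 [559. 132.  64.] [634. 337. 188.]
```

Run:
```python
from h import *
a=cv2.imread("pics/s5.png").astype(int);b=cv2.imread("pics/s12.png").astype(int)
for n,(x0,x1,y0,y1) in {"punch":(340,390,338,392),"strap":(290,330,243,290),"vb":(222,250,150,182),"tape":(243,272,190,215)}.items():
    print(n,abs(a-b)[y0:y1,x0:x1].max(-1).mean().round(1),(abs(a-b)[y0:y1,x0:x1].max(-1)>40).sum())
P=np.load("pics/w12.npy").reshape(-1,3)
k=(abs(P[:,0]-552)<10)&(P[:,2]>44)&(P[:,2]<60)&(P[:,1]<320)&(P[:,1]>150);print("y span",np.percentile(P[k][:,1],[.5,99.5]))
print(manip.read_state()["wrist_force"].round(1))
```

```text
punch 3.5 0
strap 3.3 0
vb 61.6 566
tape 3.3 0
y span [168.55578803 295.2009054 ]
[-0.9  0.4 -1.1]
```

Emit:
{"method": "nudge_tcp", "body": {"segments": [[[40,0,-50,0,0,0],[60,0,-100,0,0,0],[60,0,-150,0,0,0],[60,0,-150,0,0,0]]]}}

```text
clock: 24.65
eef_pos: [424.8, 212.3, 161.0]
eef_rot: [2.306, -0.248, 1.87]
wrist_force: [-0.0, 0.5, 0.5]
finger_gap: 25.7
finger_force: 0.0
```

Run:
```python
from h import *
p,d=manip.camera("wrist");P=cloud("wrist",d,manip.read_state()).reshape(-1,3)
k=(P[:,0]>400)&(P[:,0]<480)&(P[:,1]>280)&(P[:,1]<345)&(P[:,2]>30)&(P[:,2]<46);print(k.sum(),np.percentile(P[k],[2,98],0).round(1))
a=cv2.imread("pics/s5.png").astype(int);b=manip.camera("scene")[0][...,::-1].astype(int);D=abs(a-b)[150:182,222:250].max(-1);print("vb",D.mean(),(D>40).sum())
lid()
```

```text
1564 [[417.3 283.7  30.4]
 [467.8 334.2  41.5]]
vb 9.705357142857142 52
scene 566 283 lid deg 34.05 [555. 135. 175.] [578. 335. 195.]
side 584 379 lid deg 60.14 [559. 132.  64.] [634. 337. 187.]
```

```bash
python3 -c "
from cell import manip
print(manip.sign_off())"
```

```text
the job is handed in; nothing more can be done
None
```

The job is handed in: the lid measures about 60° and the probe sits home in both clips, with the vee block, tape, strap and punch where they were and 24.7 s used. I viewed 12 pictures, two over the limit of 10.

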